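Open the counterweighted guard and switch on with the T-key

TASK

Make the bench drill's key switch live: lift the counterweighted guard arm off the switch, past its balance point, so that it rests open by itself. Then take the flat-bowed key from the tool rack, push it fully into the slot of the sloping key switch, turn it clockwise (seen looking at the slot) as far as it goes, and let go, leaving it in. Leave the other two tools in the rack and do not shift or knock over anything else on the bench.

Things in the scene. Friction and masses are not known exactly. Their poses are not given: they have to be found in the camera images.
- stand: Fixed switch stand; origin on the bench under the centre of the switch face, x away from the robot, y left, z up. A grey box 150 x 150 x 60 is tilted so its face looks up and 30 degrees back to -x; face centre 110 up. Base plate 12 thick, x -95..+115, y -95..+175. A post 26 x 30, 166 high, at x +14, y +135, carries the guard arm's pivot.
- guard_arm (a joint): Guard arm angle (rad): 0 closed, level over the switch; grows as the handle end is lifted; stop at 1.75 = open, past vertical. Aluminium bar 12 x 16, 195 long from pivot to handle, with a 68 mm round cap 10 mm above the switch; steel counterweight (diameter 54) behind the pivot. Falls shut below 0.8 rad, falls open by itself above 1.05; needs under 3 N at the handle.
- guard_handle (a point): Grip point of the arm's handle: black round bar, diameter 15, along the pivot axis (stand's x), standing out towards the robot from the arm's end. Point on its centre line, 55 in front of the arm's mid-plane, 26 from the bar's free end, 195 from the pivot axis; 145 above the bench when closed. The bar can turn in a light pinch, so a gripper may keep its orientation.
- guard_pivot (a point): Point on the guard arm's pivot axis in the arm's mid-plane, 145 above the bench, at x -22, y +135 of the stand. Axis level, along the stand's x. The handle moves up from the stand's -y side over the top to its +y side. Open, the arm stands up to about 345 above the bench beside the switch.
- key_switch (a joint): Angle of the key cylinder (rad), clockwise positive looking at its slot: stops at 0 and 1.4; starts between 0 and 0.3, stiffness only friction (0.08 N m); stays where left.
- switch_slot (a point): Centre of the slot's mouth in the end of the steel key cylinder (diameter 56, standing 32 out of the sloping face). Turns with the cylinder: z points out of the slot (30 degrees from vertical, back towards the robot), y along the slot's long side. Slot 9 (x) x 21 (y), 28 deep, mouth chamfered 3. At angle 0, y is the stand's y.
- rack: Fixed wooden tool rack 64 (x) x 250 (y) x 55 high, origin under its centre. Three equal pockets along its y at -85, 0 and +85, each 9 (x) x 21 (y), 40 deep; in each stands one tool, in any order.
- key_grip (a point): Centre of the key's bow: flat steel plate 12 thick (x) x 56 wide (y) x 38 high (z). Key 115 long, 0.12 kg: below the bow a round stem, diameter 15, 32 long, then a flat blade 6 (x) x 18 (y) x 45 long. z points from blade to bow; in the rack it is upright, bow centre 111 above the bench, bow wide along the rack's y. Half a turn about z is the same.
- key_tip (a point): Centre of the end of the key's blade, 96 below key_grip along the key's z; same axes. Fully home it lies 28 inside the slot's mouth.
- tee_driver: Bystander in the rack: tool like the key below, but with a round crossbar (diameter 16, 80 long, centre 83 above its lower end) in place of the flat bow. Origin at its lower end.
- scraper: Bystander in the rack: tool with a round dark wood handle, diameter 34, top 118 above its lower end. Origin at its lower end.
- wax_tin: Bystander: metal tin, diameter 64, 75 high, origin under it.
- drill_chuck: Bystander: dark steel drill chuck standing on the bench, diameter 52, 85 high, origin under it.
- sanding_block: Bystander: sanding block 110 x 60 x 34, origin under it.
- oil_bottle: Bystander: white bottle, diameter 66, 200 high, origin under it.
- paste_jar: Bystander: amber jar, diameter 72, 85 high, origin under it.
- brush: Bystander: brush 130 long lying on the bench, under 40 high.
- sample_disc: Bystander: dark disc, diameter 120, 6 thick, with a brass stud to 33 high, lying on the bench, origin under its centre.
- key: The whole key (see key_grip); origin at the end of its blade, same axes.

How it is judged:
By the outcome, as a careful person would: the job done as asked, in the order asked, and still so for the second after the job is handed in, with the robot touching nothing.
It also fails if it takes over 72 s, if anything falls off the work surface, if the arm or the gripper's body presses on something with over 40 N, if the wrist force passes 120 N, or if a joint passes its speed limit or range.

ROBOT

A 6-joint arm with a two-finger parallel gripper is mounted at the origin on the work surface. World frame = base frame: x ahead of the robot, y to its left, z up, the work surface at z = 0. Lengths are in mm, angles in rad, forces in N, time in s.
With the tool pointing down it reaches from about 300 to 775 mm from the base axis. Payload 14.6 kg.
Tool frame: the origin (TCP) lies midway between the tips of the shut fingers; the grasp point (between the pads) lies 19 mm behind it (pinch_z is the distance from the TCP to the grasp point, in mm); z points along the fingers, y is the direction in which the jaws open and shut (so a half turn about z gives the same grasp; the last joint's range is limited). The gripper opens to 94 mm and grips with 3 to 60 N. Pads are 16 mm wide; open, the fingers measure 119 mm over their backs; the gripper's body (75 mm by 177 mm) begins 78 mm behind the grasp point.
Start: joints at [1.128, 0.3, 1.521, -0, 1.321, -0.067], TCP at [201.856, 511.609, 205.446] pointing down, gripper open.
Joint ranges: [-3.03, 3.03], [-0.79, 2.21], [0.23, 2.52], [-1.04, 4.18], [0, 3.07], [-2.55, 2.55]. Speed limits (rad/s): [2.22, 2.22, 2.57, 3.14, 3.14, 3.14].

INTERFACE

Orientations are given as [roll, pitch, yaw] about the fixed x, y, z axes, in that order (R = Rz(yaw) Ry(pitch) Rx(roll)).
In Python, from cell import read_state, camera, sign_off, pinch_z gives the robot as it stands. The module is installed in compiled form; this text tells all that it offers.
- The arm moves only by the tool servo_tool, never from a script. Its argument "series" is a list of rows, each a list of 6 numbers: the shift along the tool's x, y, z in cm, then the turn, a rotation vector about the tool's x, y, z in rad. In form: [[tx, ty, tz, rx, ry, rz], ...]. A call has exactly 10 rows; each row is the pose to reach, as a shift and turn from the pose commanded when the call began, along the tool's axes at that moment; what a row does not reach only later rows make up. A row lasts 1/12 s, in which the tool goes at most 41.7 mm and 7.16 degrees, less where a joint would pass 70% of its speed; a pose out of reach is approached as far as the arm can. A call with a gripper value outside its range is refused whole. "gripper" is the finger opening in cm, from 0 to 9.4, set as the call begins (left out, the last holds). The fingers move at their own pace and stop on an object; "grip_force" is the grip in N (left out, the last holds). Time passes only in rows, so rows that repeat a pose let the fingers close, or fill a call up. It gives the time, the measured TCP pose, the force and the opening at its end, in the units of the state.
- read_state(): the state, without advancing time (a new reading comes with each control period).
- camera(name): name is "scene" or "top" or "wrist"; returns a dict with "pixels" (420x560x3 uint8, red, green, blue), "fx", "fy", "cx", "cy" (pixels), "pose" (4x4, takes a point from camera to world coordinates); the wrist camera has in their place "mount" (4x4, takes a point from camera to tool coordinates, whose origin is the TCP and whose axes are the flange's). Camera axes: x right, y down, z forward; pixel columns grow to the right and rows downward; lengths in mm; the calibration is good to about 2 mm. A picture is of the moment at which its call begins: read the wrist's pose just before it. There is no depth.
- sign_off(): hands the job in, once; it reports no verdict.
The state is a dict: "clock": time; "joints": joint angles; "qd": joint speeds; "effort": joint torques, N m; "eef_pos": TCP position; "eef_rot": TCP orientation; "wrist_force": force on the tool from outside, world axes, zero at the start; "moment": the same for the moment, N m; "finger_gap": finger opening in mm.
Only numpy, scipy, OpenCV 4.12 (cv2) and the standard library are available. Lean on these libraries where they do the work, as an engineer would, in place of code of your own. Each camera call takes 0.05 s, during which the arm holds its last target.

## Working session

There is one attempt and no reset: what is moved stays moved. The work goes in short steps, Python scripts to look and compute and a tool call to move; the robot and the scene stay as the last step left them, time stands still between calls to the robot, and variables do not carry over. Pictures are saved under pics/ and viewed, and the job is handed in when it is done.

Besides the shell and the picture viewer there is one more tool, called after "Request:" by a JSON object that holds its "api" and its "payload", one argument or row to a line. servo_tool: Moves the arm, as the interface text tells. Its arguments: {"type":"object","properties":{"series":{"type":"array"},"gripper":{"type":"number"},"grip_force":{"type":"number"}},"required":["series"]}

```bash
mkdir -p pics; ls
cat > h.py <<'E'
import numpy as np, cv2, pickle
from cell import read_state, camera, pinch_z
from scipy.spatial.transform import Rotation as R
E
python3 - <<'E'
from h import *
s=read_state(); print(s, pinch_z if not callable(pinch_z) else pinch_z())
for n in ['scene','top','wrist']:
    c=camera(n); cv2.imwrite(f'pics/{n}0.png',c['pixels'][:,:,::-1]); pickle.dump(c,open(f'{n}0.pkl','wb'))
    print(n,c['fx'],c['fy'],c['cx'],c['cy']); print(np.round(c.get('pose',c.get('mount')),4).tolist())
E
```

```text
pics
{'clock': 0.0, 'joints': array([ 1.12842924e+00,  3.00467765e-01,  1.52156220e+00,  7.60856335e-07,
        1.32074152e+00, -6.66253572e-02]), 'qd': array([ 0.00015756,  0.00059058, -0.00113192,  0.00224208,  0.00021632,
       -0.00140831]), 'effort': array([-3.29980794e-04, -5.31811166e+01, -3.52729332e+01,  7.07349926e-02,
        2.45210849e-02, -1.16248375e-04]), 'eef_pos': array([201.73067086, 511.38224054, 204.89616219]), 'eef_rot': array([-3.14041649e+00, -7.92169953e-05,  2.76585069e+00]), 'wrist_force': array([-1.15551842,  0.21287738,  0.93345132]), 'moment': array([ 0.01587953, -0.01325123, -0.00420592]), 'finger_gap': 93.84343371390312} 18.8
scene 452.8583229802984 452.8583229802984 282.4274603856926 210.85937344598545
[[0.6698, 0.6062, -0.4288, 981.6329], [0.7425, -0.555, 0.375, -355.3282], [-0.0107, -0.5696, -0.8219, 910.4131], [0.0, 0.0, 0.0, 1.0]]
top 410.9047080485228 410.9047080485228 277.5580125191425 206.659519211275
[[-0.0119, -0.992, 0.1256, 418.3905], [-0.9999, 0.0125, 0.0035, 11.1386], [-0.0051, -0.1256, -0.9921, 1014.5478], [0.0, 0.0, 0.0, 1.0]]
wrist 298.45988421393736 298.45988421393736 284.0046883063158 208.31344736971155
[[-0.0007, -0.9699, -0.2436, 70.7931], [1.0, -0.0006, -0.0008, -0.0814], [0.0006, -0.2436, 0.9699, -179.5406], [0.0, 0.0, 0.0, 1.0]]
```

View pics/scene0.png

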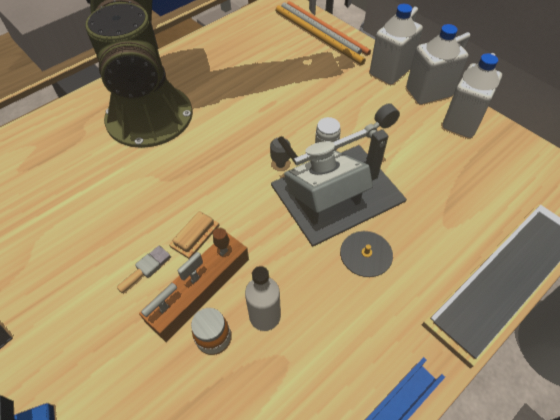

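View pics/top0.png

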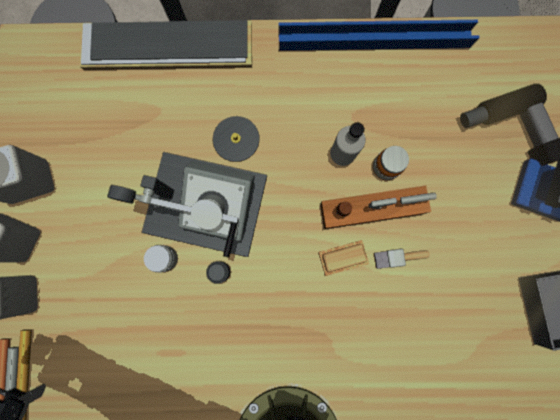

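View pics/wrist0.png

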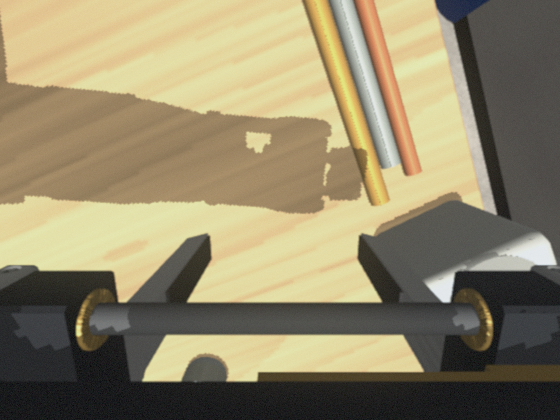

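Pictures: top view shows the stand near (205,205), handle near (230,238), rack near (378,207); the chuck stands at (218,271), close to the handle. I'll zoom in on both.

Run:
```python
import cv2
t=cv2.imread('pics/top0.png'); s=cv2.imread('pics/scene0.png')
cv2.imwrite('pics/top_st.png',cv2.resize(t[140:290,95:285],None,fx=4,fy=4,interpolation=cv2.INTER_CUBIC))
cv2.imwrite('pics/top_rk.png',cv2.resize(t[120:280,310:450],None,fx=3.7,fy=3.7,interpolation=cv2.INTER_CUBIC))
cv2.imwrite('pics/sc_rk.png',cv2.resize(s[200:345,110:290],None,fx=4,fy=4,interpolation=cv2.INTER_CUBIC))
cv2.imwrite('pics/sc_st.png',cv2.resize(s[95:245,255:415],None,fx=4,fy=4,interpolation=cv2.INTER_CUBIC))
```

```text
(no output)
```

View pics/top_st.png

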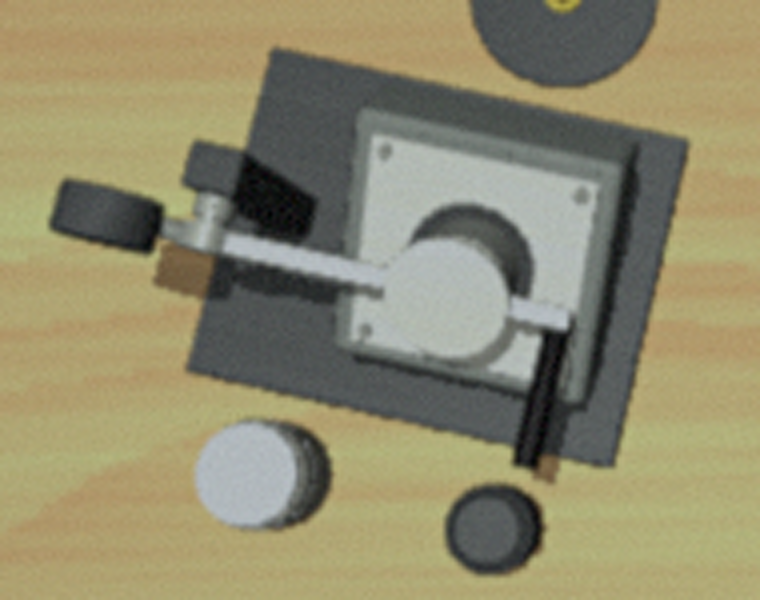

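View pics/top_rk.png

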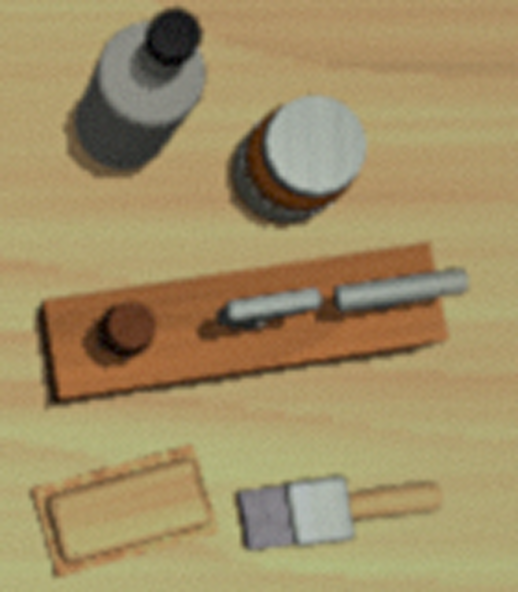

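View pics/sc_rk.png

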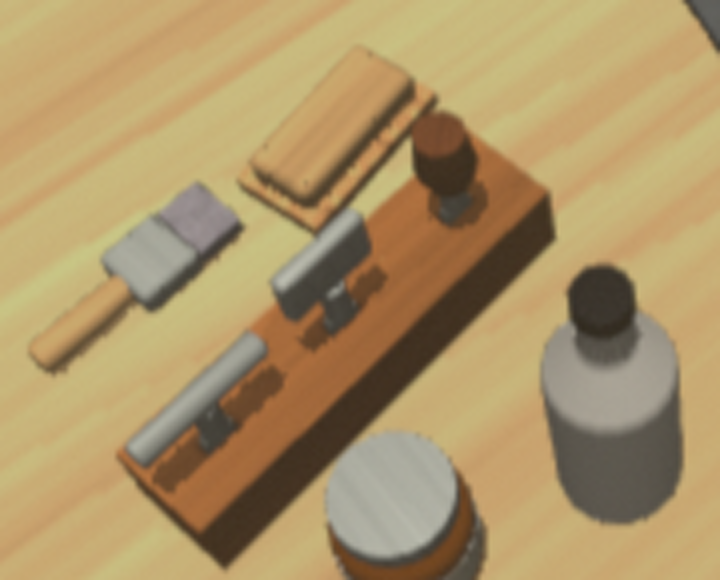

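View pics/sc_st.png

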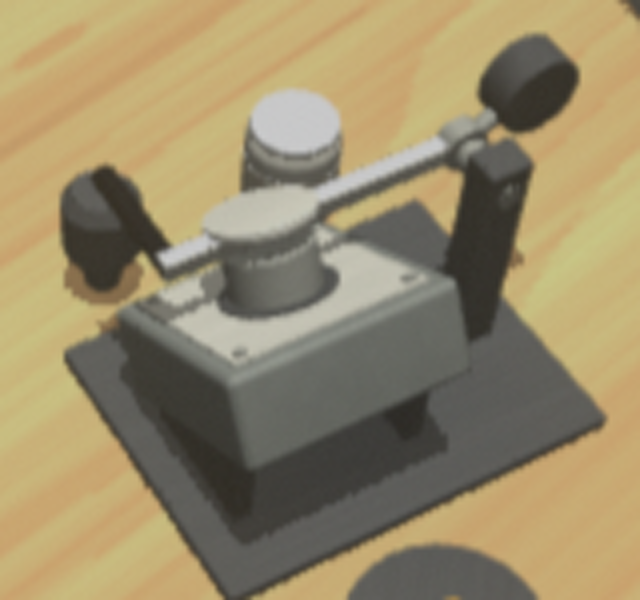

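The key (flat bow) is in the middle pocket; the tee driver is at the far right end and the scraper at the left. Next: stand and rack poses from corners in both views.

```bash
cat >> h.py <<'E'
def ray(c,uv,T=None):
    T=c['pose'] if T is None else T
    d=np.array([(uv[0]-c['cx'])/c['fx'],(uv[1]-c['cy'])/c['fy'],1.])
    return T[:3,3],T[:3,:3]@d
def onz(c,uv,z,T=None):
    o,d=ray(c,uv,T); return o+d*(z-o[2])/d[2]
def proj(c,p,T=None):
    T=c['pose'] if T is None else T
    q=T[:3,:3].T@(np.asarray(p,float)-T[:3,3]); return np.array([c['fx']*q[0]/q[2]+c['cx'],c['fy']*q[1]/q[2]+c['cy']])
def tri(rays):
    A=np.zeros((3,3));b=np.zeros(3)
    for o,d in rays:
        d=d/np.linalg.norm(d);P=np.eye(3)-np.outer(d,d);A+=P;b+=P@o
    p=np.linalg.solve(A,b)
    return p,[np.linalg.norm((np.eye(3)-np.outer(d,d)/(d@d))@(p-o)) for o,d in rays]
def fit2(model,world):  # 2D rigid, returns yaw,t,res
    m=np.array(model,float);w=np.array(world,float)[:,:2];mc=m.mean(0);wc=w.mean(0);a=m-mc;b=w-wc
    th=np.arctan2((a[:,0]*b[:,1]-a[:,1]*b[:,0]).sum(),(a*b).sum());Rm=np.array([[np.cos(th),-np.sin(th)],[np.sin(th),np.cos(th)]])
    t=wc-Rm@mc; return th,t,np.linalg.norm((Rm@m.T).T+t-w,axis=1)
E
python3 - <<'E'
from h import *
t=pickle.load(open('top0.pkl','rb'));s=pickle.load(open('scene0.pkl','rb'))
u=lambda p,o,k:((p[0]+.5)/k-.5+o[0],(p[1]+.5)/k-.5+o[1])
# stand plate corners, model order: (+x,+y),(+x,-y),(-x,-y),(-x,+y)
M=[(115,175),(115,-95),(-95,-95),(-95,175)]
T=[onz(t,u(p,(95,140),4),12) for p in [(275,48),(688,138),(612,465),(190,372)]]
S=[onz(s,u(p,(255,95),4),12) for p in [(605,420),(235,600),(68,355),(415,200)]]
for W in (T,S,[(a+b)/2 for a,b in zip(T,S)]): print('stand',fit2(M,W))
M=[(32,125),(32,-125),(-32,-125),(-32,125)]
T=[onz(t,u(p,(310,120),3.7),55) for p in [(43,303),(430,243),(447,337),(58,397)]]
S=[onz(s,u(p,(110,200),4),55) for p in [(548,194),(203,532),(120,455),(462,120)]]
for W in (T,S): print('rack',fit2(M,W))
k=tri([ray(t,u((275,305),(310,120),3.7)),ray(s,u((322,265),(110,200),4))]);print('keybow',k)
h=tri([ray(t,u((526,465),(95,140),4)),ray(s,u((103,172),(255,95),4))]);print('handle end',h)
c=tri([ray(t,u((491,525),(95,140),4)),ray(s,u((102,195),(255,95),4))]);print('chuck top approx',c)
E
```

```text
stand (np.float64(-0.22995962607368908), array([537.79503485, 157.11942532]), array([2.80885803, 2.67925896, 3.39115986, 2.74303317]))
stand (np.float64(-0.23121790215783447), array([542.24932901, 159.33695402]), array([4.1662725 , 3.71703535, 4.50837309, 2.12867647]))
stand (np.float64(-0.23058750381811463), array([540.02222439, 158.22815862]), array([3.48316473, 3.19447332, 3.91867839, 2.43303813]))
rack (np.float64(0.14063289134566426), array([ 538.40299955, -216.45855714]), array([1.82197247, 1.60423177, 1.67005412, 1.65419655]))
rack (np.float64(0.14660876111781415), array([ 539.77995187, -214.20919332]), array([3.88921965, 0.9163602 , 1.5899903 , 3.51426864]))
keybow (array([ 540.72352861, -217.92062083,  116.27000298]), [np.float64(2.659505321667194), np.float64(2.6595053216672384)])
handle end (array([426.72062458, 125.04124457, 147.67843042]), [np.float64(2.1180086889362664), np.float64(2.1180086889362615)])
chuck top approx (array([393.9293274 , 152.71810641,  82.91634676]), [np.float64(1.860971962556561), np.float64(1.8609719625565817)])
```

```bash
cat >> h.py <<'E'
SX,SY,SYAW=540.,158.,-0.2306
def stand(p):
    return R.from_euler('z',SYAW).as_matrix()@np.array(p,float)+np.array([SX,SY,0])
def pose():
    s=read_state(); T=np.eye(4);T[:3,:3]=R.from_euler('xyz',s['eef_rot']).as_matrix();T[:3,3]=s['eef_pos'];return T
def delta(Rt,grasp,T=None,pz=pinch_z):
    """Rt target tool rotation, grasp = world target of the grasp point -> [cm, rad] in tool axes"""
    T=pose() if T is None else T
    p=np.array(grasp)+pz*Rt[:,2]
    t=T[:3,:3].T@(p-T[:3,3])/10; r=R.from_matrix(T[:3,:3].T@Rt).as_rotvec()
    print('TCP target',p.round(1),'delta cm',t.round(2),'rot',r.round(3)); return t,r
def down(jawyaw):
    return R.from_euler('xyz',[np.pi,0,jawyaw+np.pi/2]).as_matrix()
E
python3 - <<'E'
from h import *
D=down(SYAW+np.pi/2)
print(D)
h=stand([-77,-60,145]);print(h,stand([-22,135,145]))
delta(D,h+[0,0,80]); delta(D,h)
t=pickle.load(open('top0.pkl','rb'))
print('bottle cap',onz(t,(357,130.5),200), 'key',onz(t,(384,202),130),'tin',onz(t,(158,258),75))
E
```

```text
[[-9.73529433e-01  2.28561682e-01  2.79907333e-17]
 [ 2.28561682e-01  9.73529433e-01  1.19222970e-16]
 [ 3.08148791e-33  1.22464680e-16 -1.00000000e+00]]
[451.3245327  117.18748354 145.        ] [549.43817958 294.4548305  145.        ]
TCP target [451.3 117.2 206.2] delta cm [-37.68 -27.52  -0.09] rot [-0.001 -0.    -0.145]
TCP target [451.3 117.2 126.2] delta cm [-37.68 -27.51   7.91] rot [-0.001 -0.    -0.145]
bottle cap [ 676.38693207 -150.20565582  200.        ] key [ 537.67028519 -216.8039989   130.        ] tin [423.18829254 287.54365206  75.        ]
```

Request:
{"api": "servo_tool", "payload": {
  "series": [
    [-2,-1.5,0,0,0,-0.01],
    [-6,-4.4,0,0,0,-0.03],
    [-10,-7.3,0,0,0,-0.05],
    [-14,-10.2,0,0,0,-0.07],
    [-18,-13.1,0,0,0,-0.09],
    [-22,-16.1,0,0,0,-0.11],
    [-26,-19,0,0,0,-0.13],
    [-30,-21.9,0,0,0,-0.145],
    [-34,-24.8,0,0,0,-0.145],
    [-36.5,-26.6,0,0,0,-0.145]
  ],
  "gripper": 5.0,
  "grip_force": 10
}}

```text
clock: 0.98
eef_pos: [416.5, 171.8, 205.6]
eef_rot: [3.141, 0.0, 2.911]
wrist_force: [-0.4, 0.9, -0.0]
finger_gap: 49.9
```

Request:
{"api": "servo_tool", "payload": {
  "series": [
    [-0.6,-0.5,0,0,0,0],
    [-1.2,-0.9,0,0,0,0],
    [-1.2,-0.9,0,0,0,0],
    [-1.2,-0.9,0,0,0,0],
    [-1.2,-0.9,0,0,0,0],
    [-1.2,-0.9,0,0,0,0],
    [-1.2,-0.9,0,0,0,0],
    [-1.2,-0.9,0,0,0,0],
    [-1.2,-0.9,0,0,0,0],
    [-1.2,-0.9,0,0,0,0]
  ]
}}

```text
clock: 1.82
eef_pos: [425.5, 162.4, 205.5]
eef_rot: [3.142, 0.0, 2.911]
wrist_force: [0.3, 0.5, -0.2]
finger_gap: 49.8
```

Run:
```python
from h import *
T=pose();c=camera('wrist'); cv2.imwrite('pics/w1.png',c['pixels'][:,:,::-1]); C=T@c['mount']
h=stand([-77,-60,145]); delta(down(SYAW+np.pi/2),h)
print(read_state()['joints'].round(3), proj(c,h,C),proj(c,stand([-103,-60,145]),C))
```

```text
TCP target [451.3 117.2 126.2] delta cm [-3.54 -3.81  7.93] rot [ 0.  0. -0.]
[ 0.284  0.087  1.775  0.     1.279 -1.056] [240.30464662 259.81041889] [239.19038217 231.28118234]
```

View pics/w1.png

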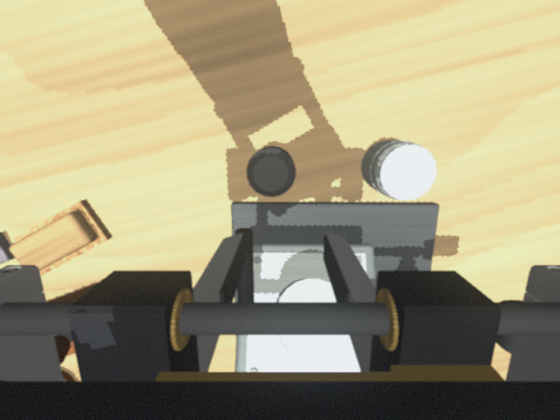

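The wrist view shows the handle tip by the left finger at about (243,235), where it was predicted; the chuck is at (271,170). Moving on top of it, then down.

Request:
{"api": "servo_tool", "payload": {
  "series": [
    [-0.9,-1.0,0,0,0,0],
    [-1.8,-1.9,0,0,0,0],
    [-2.7,-2.9,0,0,0,0],
    [-3.5,-3.8,0,0,0,0],
    [-3.5,-3.8,0.5,0,0,0],
    [-3.5,-3.8,2,0,0,0],
    [-3.5,-3.8,3.5,0,0,0],
    [-3.5,-3.8,3.5,0,0,0],
    [-3.5,-3.8,3.5,0,0,0],
    [-3.5,-3.8,3.5,0,0,0]
  ]
}}

```text
clock: 2.7
eef_pos: [451.1, 117.5, 171.1]
eef_rot: [3.141, 0.0, 2.911]
wrist_force: [-0.2, 0.4, 0.0]
finger_gap: 49.7
```

Run:
```python
from h import *
T=pose();c=camera('wrist'); cv2.imwrite('pics/w2.png',c['pixels'][:,:,::-1]); C=T@c['mount']
h=stand([-77,-60,145]); delta(down(SYAW+np.pi/2),h)
print( proj(c,h,C),proj(c,stand([-103,-60,145]),C))
for n in ['scene','top']:
    c=camera(n);cv2.imwrite(f'pics/{n}2.png',c['pixels'][:,:,::-1])
```

```text
TCP target [451.3 117.2 126.2] delta cm [-0.01 -0.03  4.51] rot [0.    0.001 0.   ]
[283.91156655 234.28909291] [283.88313327 199.30181393]
```

View pics/w2.png

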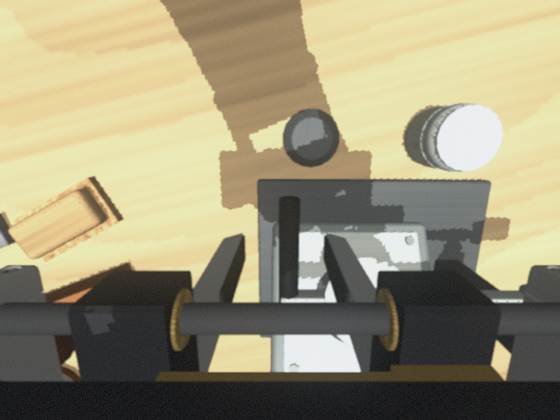

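View pics/scene2.png

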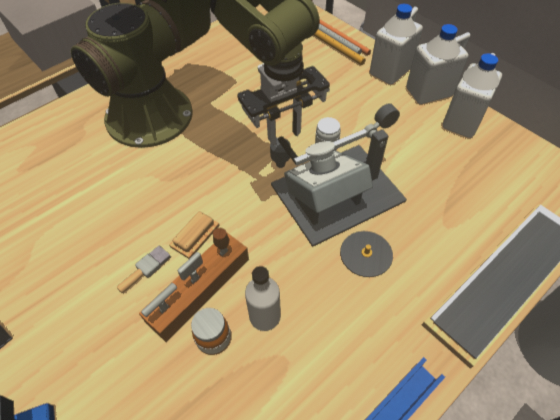

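The handle bar is between the fingers at column 289, with its end at row 197; predicted was (284,199), so I shift +3 mm in tool y, go down and pinch.

Request:
{"api": "servo_tool", "payload": {
  "series": [
    [0,0.3,0.5,0,0,0],
    [0,0.3,1.2,0,0,0],
    [0,0.3,2,0,0,0],
    [0,0.3,2.8,0,0,0],
    [0,0.3,3.6,0,0,0],
    [0,0.3,4.2,0,0,0],
    [0,0.3,4.5,0,0,0],
    [0,0.3,4.5,0,0,0],
    [0,0.3,4.5,0,0,0],
    [0,0.3,4.5,0,0,0]
  ]
}}

```text
clock: 3.68
eef_pos: [451.9, 120.2, 125.8]
eef_rot: [3.141, 0.0, 2.911]
wrist_force: [0.4, -1.0, 0.4]
finger_gap: 49.6
```

Request:
{"api": "servo_tool", "payload": {
  "series": [
    [0,0,0,0,0,0],
    [0,0,0,0,0,0],
    [0,0,0,0,0,0],
    [0,0,0,0,0,0],
    [0,0,0,0,0,0],
    [0,0,0,0,0,0],
    [0,0,0,0,0,0],
    [0,0,0,0,0,0],
    [0,0,0,0,0,0],
    [0,0,0,0,0,0]
  ],
  "gripper": 0.8,
  "grip_force": 6
}}

```text
clock: 4.52
eef_pos: [451.9, 120.8, 125.6]
eef_rot: [3.14, 0.0, 2.911]
wrist_force: [1.0, 6.5, -1.1]
finger_gap: 14.4
```

Run:
```python
import numpy as np
f=lambda a:np.array([19.5*(1-np.cos(a)),-19.5*np.sin(a)])
a0=0
for seg in (0.45,.9,1.35,1.7):
    print([[0,*np.round(f(a)-f(a0),1).tolist(),0,0,0] for a in np.linspace(a0,seg,11)[1:]]);a0=seg
```

```text
[[0, 0.0, -0.9, 0, 0, 0], [0, 0.1, -1.8, 0, 0, 0], [0, 0.2, -2.6, 0, 0, 0], [0, 0.3, -3.5, 0, 0, 0], [0, 0.5, -4.4, 0, 0, 0], [0, 0.7, -5.2, 0, 0, 0], [0, 1.0, -6.0, 0, 0, 0], [0, 1.3, -6.9, 0, 0, 0], [0, 1.6, -7.7, 0, 0, 0], [0, 1.9, -8.5, 0, 0, 0]]
[[0, 0.4, -0.8, 0, 0, 0], [0, 0.8, -1.5, 0, 0, 0], [0, 1.3, -2.3, 0, 0, 0], [0, 1.8, -3.0, 0, 0, 0], [0, 2.3, -3.7, 0, 0, 0], [0, 2.9, -4.4, 0, 0, 0], [0, 3.5, -5.0, 0, 0, 0], [0, 4.1, -5.6, 0, 0, 0], [0, 4.8, -6.2, 0, 0, 0], [0, 5.4, -6.8, 0, 0, 0]]
[[0, 0.7, -0.5, 0, 0, 0], [0, 1.4, -1.0, 0, 0, 0], [0, 2.2, -1.5, 0, 0, 0], [0, 2.9, -1.9, 0, 0, 0], [0, 3.7, -2.3, 0, 0, 0], [0, 4.5, -2.7, 0, 0, 0], [0, 5.3, -3.0, 0, 0, 0], [0, 6.2, -3.3, 0, 0, 0], [0, 7.0, -3.5, 0, 0, 0], [0, 7.9, -3.8, 0, 0, 0]]
[[0, 0.7, -0.1, 0, 0, 0], [0, 1.3, -0.3, 0, 0, 0], [0, 2.0, -0.3, 0, 0, 0], [0, 2.7, -0.4, 0, 0, 0], [0, 3.4, -0.5, 0, 0, 0], [0, 4.1, -0.5, 0, 0, 0], [0, 4.7, -0.5, 0, 0, 0], [0, 5.4, -0.4, 0, 0, 0], [0, 6.1, -0.4, 0, 0, 0], [0, 6.8, -0.3, 0, 0, 0]]
```

Start 1 mm further in y to null the lateral force.

Request:
{"api": "servo_tool", "payload": {
  "series": [
    [0,0.1,-0.9,0,0,0],
    [0,0.2,-1.8,0,0,0],
    [0,0.3,-2.6,0,0,0],
    [0,0.4,-3.5,0,0,0],
    [0,0.6,-4.4,0,0,0],
    [0,0.8,-5.2,0,0,0],
    [0,1.1,-6.0,0,0,0],
    [0,1.4,-6.9,0,0,0],
    [0,1.7,-7.7,0,0,0],
    [0,2.0,-8.5,0,0,0]
  ]
}}

```text
clock: 5.35
eef_pos: [456.1, 139.0, 211.8]
eef_rot: [-3.14, 0.0, 2.91]
wrist_force: [-1.7, -4.9, 1.4]
finger_gap: 14.8
```

Request:
{"api": "servo_tool", "payload": {
  "series": [
    [0,0.4,-0.8,0,0,0],
    [0,0.8,-1.5,0,0,0],
    [0,1.3,-2.3,0,0,0],
    [0,1.8,-3.0,0,0,0],
    [0,2.3,-3.7,0,0,0],
    [0,2.9,-4.4,0,0,0],
    [0,3.5,-5.0,0,0,0],
    [0,4.1,-5.6,0,0,0],
    [0,4.8,-6.2,0,0,0],
    [0,5.4,-6.8,0,0,0]
  ]
}}

```text
clock: 6.18
eef_pos: [468.9, 192.3, 280.2]
eef_rot: [3.141, 0.002, 2.91]
wrist_force: [2.8, -1.1, 0.4]
finger_gap: 14.3
```

Request:
{"api": "servo_tool", "payload": {
  "series": [
    [0,0.7,-0.5,0,0,0],
    [0,1.4,-1.0,0,0,0],
    [0,2.2,-1.5,0,0,0],
    [0,2.9,-1.9,0,0,0],
    [0,3.7,-2.3,0,0,0],
    [0,4.5,-2.7,0,0,0],
    [0,5.3,-3.0,0,0,0],
    [0,6.2,-3.3,0,0,0],
    [0,7.0,-3.5,0,0,0],
    [0,7.9,-3.8,0,0,0]
  ]
}}

```text
clock: 7.02
eef_pos: [486.7, 270.0, 316.1]
eef_rot: [-3.141, -0.001, 2.911]
wrist_force: [3.6, -0.3, -5.5]
finger_gap: 14.6
```

Request:
{"api": "servo_tool", "payload": {
  "series": [
    [0,0.7,-0.1,0,0,0],
    [0,1.3,-0.3,0,0,0],
    [0,2.0,-0.3,0,0,0],
    [0,2.7,-0.4,0,0,0],
    [0,3.4,-0.5,0,0,0],
    [0,4.1,-0.5,0,0,0],
    [0,4.7,-0.5,0,0,0],
    [0,5.4,-0.4,0,0,0],
    [0,6.1,-0.4,0,0,0],
    [0,6.8,-0.3,0,0,0]
  ]
}}

```text
clock: 7.85
eef_pos: [502.4, 336.0, 319.6]
eef_rot: [3.141, 0.0, 2.911]
wrist_force: [0.7, 0.6, 1.3]
finger_gap: 14.7
```

Run:
```python
from h import *
print(read_state()['joints'].round(3))
for n in ['scene','top']:
    c=camera(n);cv2.imwrite(f'pics/{n}3.png',c['pixels'][:,:,::-1])
```

```text
[ 0.529  0.373  1.165 -0.     1.604 -0.811]
```

View pics/scene3.png

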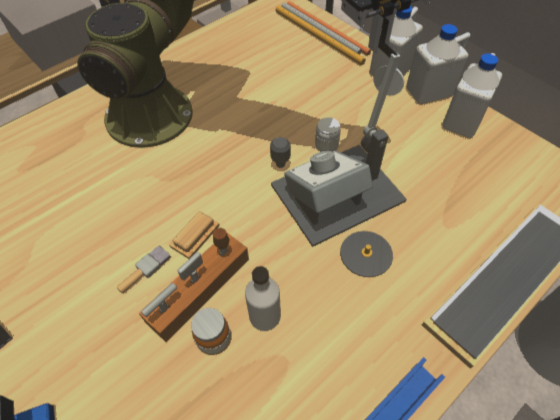

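The guard is up, past vertical. Release and retreat upwards.

Request:
{"api": "servo_tool", "payload": {
  "series": [
    [0,0,0,0,0,0],
    [0,0,0,0,0,0],
    [0,0,0,0,0,0],
    [0,0,0,0,0,0],
    [0,0,0,0,0,0],
    [0,0.5,-0.5,0,0,0],
    [0,0.5,-1.5,0,0,0],
    [0,0.5,-3,0,0,0],
    [0,0.5,-5,0,0,0],
    [0,0.5,-7,0,0,0]
  ],
  "gripper": 6.0
}}

```text
clock: 8.78
eef_pos: [503.2, 340.2, 391.1]
eef_rot: [3.141, 0.0, 2.911]
wrist_force: [-1.2, -0.7, 1.0]
finger_gap: 59.9
```

Run:
```python
from h import *
print(read_state()['joints'].round(3))
for n in ['scene','top']:
    c=camera(n);cv2.imwrite(f'pics/{n}4.png',c['pixels'][:,:,::-1]);pickle.dump(c,open(f'{n}4.pkl','wb'))
```

```text
[ 0.534  0.385  0.989 -0.     1.768 -0.806]
```

View pics/scene4.png

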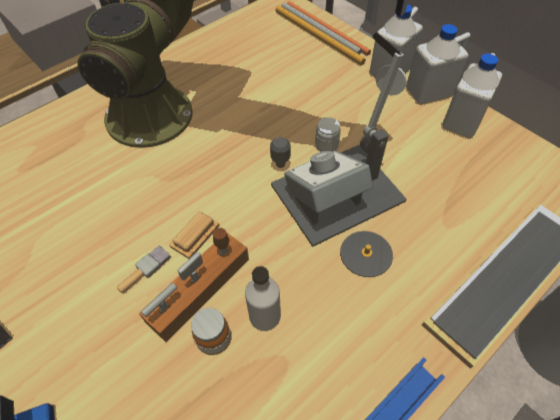

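View pics/top4.png

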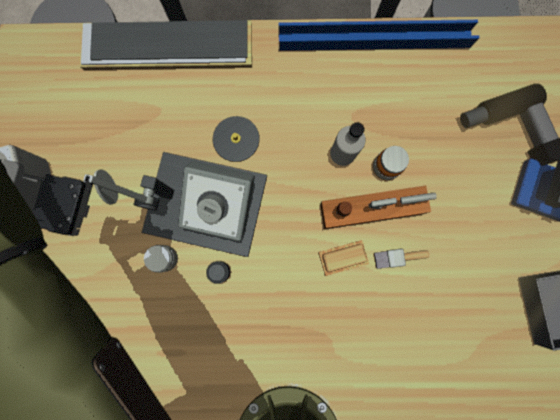

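Guard rests open by itself (bar from (90,180) to (150,190) in the top view); the slot is visible at (211,208). Now to a look pose in front of the slot.

Request:
{"api": "servo_tool", "payload": {
  "series": [
    [0,-1,0,0,0,0.1],
    [0,-3,0,0,0,0.22],
    [0,-5,0,0,0,0.34],
    [0,-7,0,0,0,0.46],
    [0,-9,0,0,0,0.58],
    [0,-11,0,0,0,0.7],
    [0,-13,0,0,0,0.82],
    [0,-15,0,0,0,0.94],
    [0,-16.5,0,0,0,1.06],
    [0,-17,0,0,0,1.1]
  ]
}}

```text
clock: 9.72
eef_pos: [464.1, 173.1, 389.6]
eef_rot: [3.141, 0.0, 1.802]
wrist_force: [0.1, 0.4, 0.4]
finger_gap: 59.9
```

```bash
sed -i 's/^SX,SY,SYAW=.*/SX,SY,SYAW=541.,160.,-0.2306/' h.py
cat >> h.py <<'E'
RS=lambda: R.from_euler('z',SYAW).as_matrix()
def axR(theta):  # tool rotation along slot axis, slot turned clockwise by theta
    z=np.array([.5,0,-np.sqrt(.75)]); y=np.array([np.sqrt(.75),0,.5]); x=np.array([0,1.,0])
    B=RS()@np.stack([x,y,z],1); return B@R.from_euler('z',theta).as_matrix()
MOUTH=lambda d=0: stand(np.array([-.5,0,np.sqrt(.75)])*(32+d)+[0,0,110])
E
python3 - <<'E'
from h import *
print(read_state()['joints'].round(3),MOUTH())
delta(axR(0.1),MOUTH(129))
E
```

```text
[ 0.283  0.106  1.335 -0.     1.7    0.052] [525.42352907 163.65698692 137.71281292]
TCP target [471.8 176.3 233.1] delta cm [ 0.13  0.82 15.65] rot [-0.521 -0.095  0.549]
```

Request:
{"api": "servo_tool", "payload": {
  "series": [
    [0,0,1.5,-0.05,-0.01,0.06],
    [0,0.1,3.5,-0.11,-0.02,0.12],
    [0,0.2,5.5,-0.17,-0.03,0.18],
    [0,0.3,7.5,-0.23,-0.04,0.24],
    [0.1,0.4,9.5,-0.29,-0.05,0.31],
    [0.1,0.5,11.5,-0.36,-0.06,0.38],
    [0.1,0.6,13,-0.42,-0.08,0.45],
    [0.1,0.7,14.5,-0.48,-0.09,0.51],
    [0.1,0.8,15.6,-0.52,-0.095,0.55],
    [0.1,0.8,15.6,-0.52,-0.095,0.55]
  ]
}}

```text
clock: 10.55
eef_pos: [470.4, 177.6, 230.6]
eef_rot: [2.624, -0.048, 1.261]
wrist_force: [0.2, -1.1, -0.0]
finger_gap: 60.0
```

Request:
{"api": "servo_tool", "payload": {
  "series": [
    [0,0,0,0,0,0],
    [0,0,0,0,0,0],
    [0,0,0,0,0,0],
    [0,0,0,0,0,0],
    [0,0,0,0,0,0],
    [0,0,0,0,0,0],
    [0,0,0,0,0,0],
    [0,0,0,0,0,0],
    [0,0,0,0,0,0],
    [0,0,0,0,0,0]
  ]
}}

```text
clock: 11.38
eef_pos: [472.0, 177.5, 233.4]
eef_rot: [2.622, -0.05, 1.261]
wrist_force: [0.6, -0.4, 0.8]
finger_gap: 60.1
```

Run:
```python
from h import *
T=pose();c=camera('wrist');C=T@c['mount'];c['C']=C;c['T']=T; cv2.imwrite('pics/w5.png',c['pixels'][:,:,::-1]);pickle.dump(c,open('w5.pkl','wb'))
print(read_state()['joints'].round(3)); delta(axR(0.1),MOUTH(129)); print(proj(c,MOUTH(),C))
```

```text
[ 0.455 -0.038  1.923 -0.417  0.88   0.985]
TCP target [471.8 176.3 233.1] delta cm [-0.13  0.    0.03] rot [-0.002 -0.004  0.007]
[284.51220851 207.30997598]
```

View pics/w5.png

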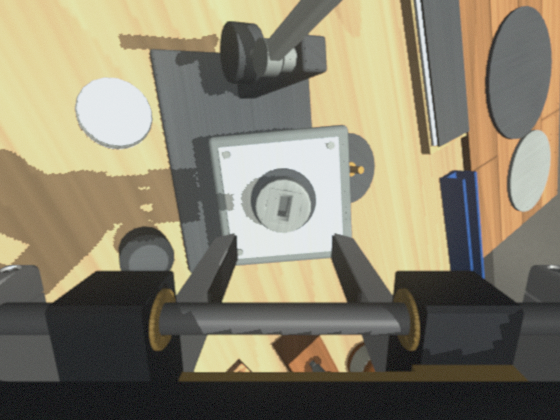

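Run:
```python
from h import *
i=cv2.imread('pics/w5.png'); cv2.imwrite('pics/w5z.png',cv2.resize(i[160:250,235:355],None,fx=6.5,fy=6.5,interpolation=cv2.INTER_CUBIC))
```

```text
(no output)
```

View pics/w5z.png

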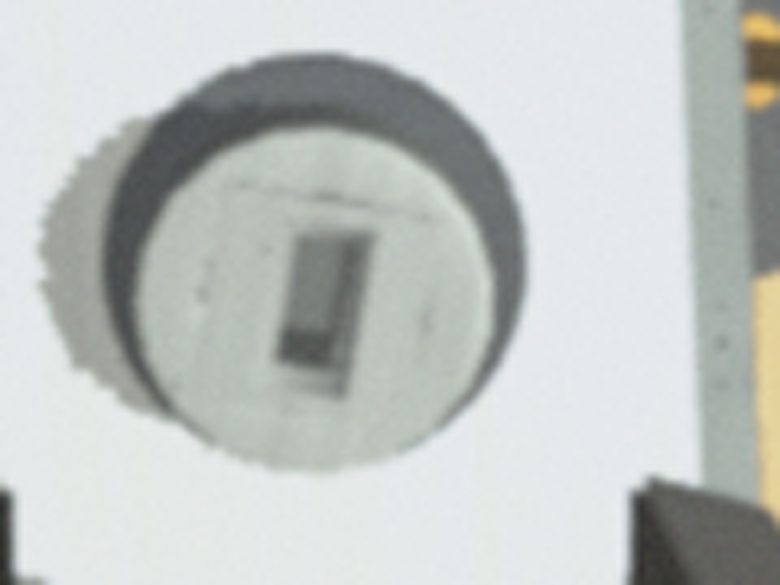

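Run:
```python
from h import *
c=pickle.load(open('w5.pkl','rb'));C=c['C'];T=c['T']
u=lambda p:((p[0]+.5)/6.5-.5+235,(p[1]+.5)/6.5-.5+160)
n=axR(0)[:,2]
def onpl(uv,p0):
    o,d=ray(c,uv,C); return o+d*(n@(p0-o))/(n@d)
def loc(p): return RS().T@(p-np.array([SX,SY,0]))
A=axR(0)
def face(uv,d): # coords in face: (stand y, up-slope)
    q=onpl(uv,MOUTH(d))-MOUTH(d); return np.array([A[:,0]@q,A[:,1]@q])
sc=[face(p,-32) for p in [(226,155),(329,145),(240,252)]]
print('screws',np.round(sc,1)) 
d=sc[0]-sc[2];print('yaw err screws',-np.arctan2(d[1],d[0]), np.linalg.norm(d)); d=sc[1]-sc[0];print(np.arctan2(-d[0],d[1]),np.linalg.norm(d))
g=cv2.cvtColor(c['pixels'],cv2.COLOR_RGB2GRAY)
G=cv2.resize(g[160:250,235:355],None,fx=6.5,fy=6.5,interpolation=cv2.INTER_CUBIC)
print(G[299,90:560:12].tolist());print(G[100:500:12,330].tolist())
# circle edge points eyeballed -> fit
P=[(137,299),(495,299),(316,127),(316,471),(190,172),(440,172),(175,405),(455,400)]
f=np.array([face(u(p),0) for p in P]); 
M=np.c_[2*f,np.ones(len(f))];s=np.linalg.lstsq(M,(f**2).sum(1),rcond=None)[0];print('circle',s[:2],np.sqrt(s[2]+s[:2]@s[:2]),np.linalg.norm(f-s[:2],axis=1).round(1))
for a,b in [((376,235),(345,395)),((300,232),(278,360))]:
    fa,fb=face(u(a),0),face(u(b),0);d=fa-fb;print('edge',fa.round(1),fb.round(1),np.linalg.norm(d),'theta',np.arctan2(d[1],d[0]))
```

```text
screws [[ 55.2 -57.5]
 [ 55.3  52.4]
 [-56.  -56.9]]
yaw err screws 0.005353258842318901 111.13043407669468
-0.001438375998405773 109.89388740835585
[163, 136, 82, 83, 148, 186, 189, 191, 193, 181, 182, 189, 189, 189, 188, 195, 171, 127, 125, 125, 115, 102, 118, 164, 193, 194, 194, 194, 185, 188, 191, 190, 199, 200, 121, 110, 163, 231, 232, 232]
[105, 90, 116, 191, 193, 192, 189, 185, 155, 182, 179, 150, 127, 125, 123, 124, 118, 113, 109, 103, 92, 104, 109, 141, 140, 172, 188, 192, 192, 191, 189, 207, 231, 232]
circle [ 1.58292276 -1.36003946] 27.403443222573646 [27.4 27.7 27.  27.5 27.6 27.6 27.5 27. ]
edge [11.   8.9] [-13.8   1.9] 25.843441475675938 theta 0.2749241848007328
edge [12.6 -2.6] [-7.2 -7.9] 20.53359611397757 theta 0.26337520425975763
```

θ0 ≈ 0.27, screw pattern confirms yaw within 0.005; mouth centre offset 2 mm, adjusting. Now to the key.

```bash
sed -i 's/^SX,SY,SYAW=.*/SX,SY,SYAW=540.2,161.8,-0.2306/' h.py
python3 - <<'E'
from h import *
delta(down(0.143),[540,-217,241])
E
```

```text
TCP target [ 540.  -217.   222.2] delta cm [-35.52  16.38   8.62] rot [ 0.522  0.069 -0.455]
```

Request:
{"api": "servo_tool", "payload": {
  "series": [
    [-2,0.9,0.4,0.03,0,-0.03],
    [-5.5,2.5,1.3,0.08,0.01,-0.07],
    [-9,4.1,2.1,0.13,0.02,-0.12],
    [-12.5,5.7,3,0.19,0.03,-0.16],
    [-16,7.4,3.8,0.25,0.03,-0.22],
    [-19.5,9,4.7,0.31,0.04,-0.27],
    [-23,10.6,5.6,0.37,0.05,-0.32],
    [-26.5,12.2,6.4,0.42,0.06,-0.37],
    [-30,13.8,7.3,0.47,0.06,-0.41],
    [-33,15.2,8,0.52,0.07,-0.455]
  ]
}}

```text
clock: 12.27
eef_pos: [533.2, -181.3, 223.1]
eef_rot: [-3.141, -0.001, 1.715]
wrist_force: [-0.2, 1.3, -0.2]
finger_gap: 60.0
```

Run:
```python
from h import *
delta(down(0.143),[540,-217,211]); print(read_state()['joints'].round(2))
```

```text
TCP target [ 540.  -217.   192.2] delta cm [-3.63  0.16  3.09] rot [-0.    -0.001  0.001]
[-0.39  0.32  1.46  0.    1.37 -0.54]
```

Request:
{"api": "servo_tool", "payload": {
  "series": [
    [-0.8,0,0.5,0,0,0],
    [-1.8,0.1,1,0,0,0],
    [-2.8,0.1,1.8,0,0,0],
    [-3.6,0.2,2.5,0,0,0],
    [-3.6,0.2,3,0,0,0],
    [-3.6,0.2,3,0,0,0],
    [-3.6,0.2,3,0,0,0],
    [-3.6,0.2,3,0,0,0],
    [-3.6,0.2,3,0,0,0],
    [-3.6,0.2,3,0,0,0]
  ]
}}

```text
clock: 13.1
eef_pos: [540.6, -214.0, 193.7]
eef_rot: [3.139, 0.0, 1.714]
wrist_force: [0.4, -0.6, -0.7]
finger_gap: 59.6
```

Run:
```python
from h import *
T=pose();c=camera('wrist');C=T@c['mount'];c['C']=C;c['T']=T; cv2.imwrite('pics/w6.png',c['pixels'][:,:,::-1]);pickle.dump(c,open('w6.pkl','wb'))
print(T[:3,3].round(1)); print(proj(c,[540,-217,130],C),proj(c,[540,-217,111],C))
i=c['pixels'][:,:,::-1]; cv2.imwrite('pics/w6z.png',cv2.resize(i[110:300,160:410],None,fx=3.1,fy=3.1,interpolation=cv2.INTER_CUBIC))
```

```text
[ 540.6 -214.   193.7]
[283.15733165 222.175484  ] [283.17831634 216.13975818]
```

View pics/w6.png

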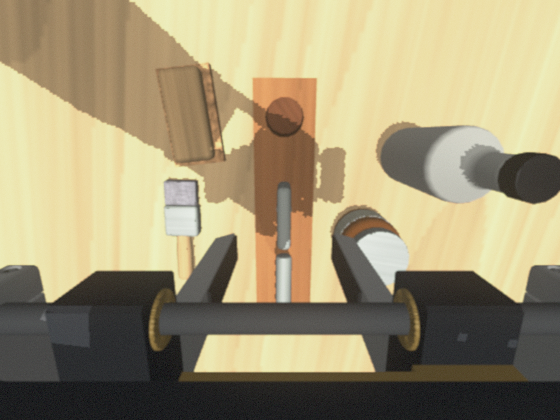

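View pics/w6z.png

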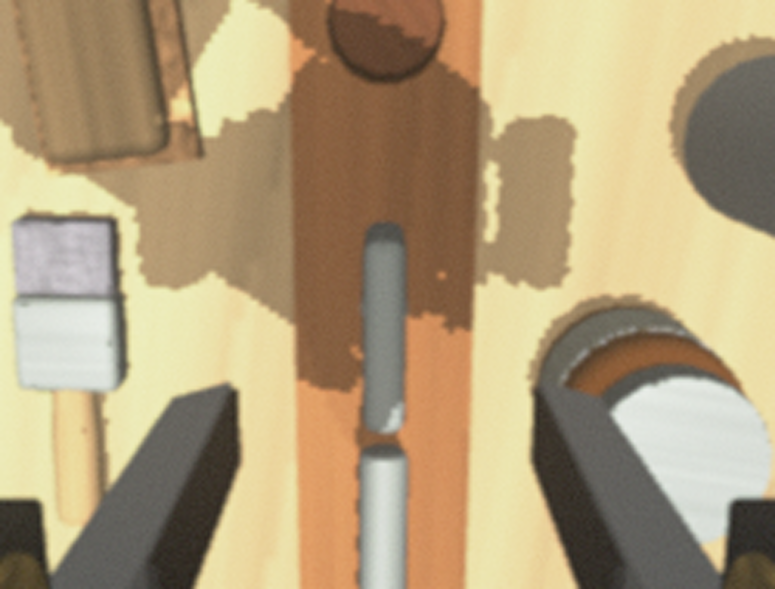

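The key bow spans rows 184–249 at column 284 in the wrist view, centred between the fingers and parallel to the pads; the tee driver's crossbar starts at row 253.

Run:
```python
from h import *
c=pickle.load(open('w6.pkl','rb'));C=c['C'];T=c['T']
a=onz(c,(283.7,183),130,C);b=onz(c,(283.9,248.3),130,C);print(a,b,np.linalg.norm(a-b),(a+b)/2)
M=(T[:3,:3].T@(((a+b)/2)-T[:3,3]));print('in tool mm',M)
# rack edges & scraper top (z=133) centre
print('rack edges z55', [ (T[:3,:3].T@(onz(c,p,55,C)-T[:3,3])).round(1) for p in [(253.5,90),(316.5,90),(256,270),(310,270)]])
print('scraper', (T[:3,:3].T@(onz(c,(284.5,117),133,C)-T[:3,3])).round(1))
print('rack end', (T[:3,:3].T@(onz(c,(285,78.5),55,C)-T[:3,3])).round(1))
delta(down(.143),[540,-217,111])
```

```text
[ 535.68363985 -183.63764649  130.        ] [ 543.99395069 -240.38341529  130.        ] 57.35105529165462 [ 539.83879527 -212.01053089  130.        ]
in tool mm [ 2.13017155 -0.61975007 63.67157866]
rack edges z55 [array([112.4, -30.9, 138.6]), array([112.4,  32.1, 138.7]), array([-83.3, -33.1, 138.6]), array([-83.4,  29.6, 138.8])]
scraper [82.6 -0.  60.7]
rack end [123.1   0.6 138.6]
TCP target [ 540.  -217.    92.2] delta cm [-0.27 -0.12 10.14] rot [0.003 0.    0.   ]
```

Request:
{"api": "servo_tool", "payload": {
  "series": [
    [0.1,0,0.5,0,0,0.01],
    [0.1,0,1.5,0,0,0.01],
    [0.1,0,3,0,0,0.01],
    [0.1,0,4.5,0,0,0.01],
    [0.1,0,6,0,0,0.01],
    [0.1,0,7.5,0,0,0.01],
    [0.1,0,9,0,0,0.01],
    [0.1,0,9.8,0,0,0.01],
    [0.1,0,10.1,0,0,0.01],
    [0.1,0,10.1,0,0,0.01]
  ]
}}

```text
clock: 13.98
eef_pos: [540.2, -213.1, 91.4]
eef_rot: [3.141, -0.001, 1.704]
wrist_force: [-0.2, 0.3, -0.6]
finger_gap: 60.0
```

Request:
{"api": "servo_tool", "payload": {
  "series": [
    [0,0,0,0,0,0],
    [0,0,0,0,0,0],
    [0,0,0,0,0,0],
    [0,0,0,0,0,0],
    [0,0,0,0,0,0],
    [0,0,0,0,0,0],
    [0,0,0,0,0,0],
    [0,0,0,0,0,0],
    [0,0,0,0,0,0],
    [0,0,0,0,0,0]
  ],
  "gripper": 0.5,
  "grip_force": 35
}}

```text
clock: 14.82
eef_pos: [540.6, -213.3, 92.3]
eef_rot: [3.139, -0.0, 1.704]
wrist_force: [0.7, -0.0, 1.1]
finger_gap: 11.9
```

Run:
```python
from h import *
s=read_state();print(s['wrist_force'],s['moment'],s['finger_gap'],s['eef_pos'])
T=pose();c=camera('wrist'); cv2.imwrite('pics/w7.png',c['pixels'][:,:,::-1])
```

```text
[ 0.65867586 -0.01970789  1.11923754] [-0.02511728  0.00651016  0.0394484 ] 11.922961086289153 [ 540.56394228 -213.30702187   92.26772314]
```

View pics/w7.png

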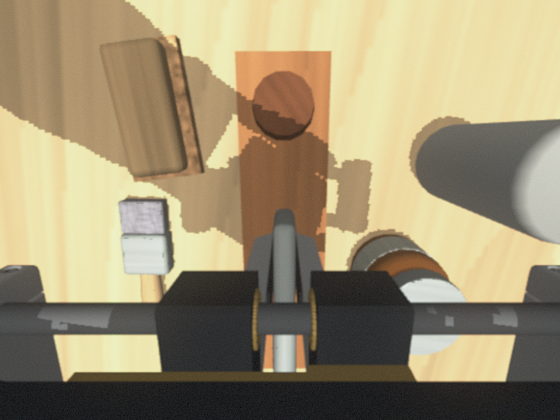

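Gripped: gap 11.9 (bow 12). Lift straight up and measure the bow offset.

Request:
{"api": "servo_tool", "payload": {
  "series": [
    [0,0,-0.3,0,0,0],
    [0,0,-1,0,0,0],
    [0,0,-2,0,0,0],
    [0,0,-3.2,0,0,0],
    [0,0,-4.5,0,0,0],
    [0,0,-6,0,0,0],
    [0,0,-8,0,0,0],
    [0,0,-10,0,0,0],
    [0,0,-12,0,0,0],
    [0,0,-13.5,0,0,0]
  ]
}}

```text
clock: 15.7
eef_pos: [540.4, -213.5, 230.4]
eef_rot: [3.137, 0.001, 1.704]
wrist_force: [0.7, -0.8, -1.2]
finger_gap: 11.9
```

Run:
```python
from h import *
s=read_state();print(s['wrist_force'],s['moment'],s['finger_gap'])
T=pose();c=camera('wrist');C=T@c['mount']; cv2.imwrite('pics/w8.png',c['pixels'][:,:,::-1]);c['C']=C;c['T']=T;pickle.dump(c,open('w8.pkl','wb'))
i=c['pixels'][:,:,::-1]; cv2.imwrite('pics/w8z.png',cv2.resize(i[180:280,220:350],None,fx=6,fy=6,interpolation=cv2.INTER_CUBIC))
cs=camera('scene');cv2.imwrite('pics/scene8.png',cs['pixels'][:,:,::-1])
m=c['mount']
for off in (-2,0,2): print(off,[proj(c,p,m).round(1) for p in ([28+off,0,-37.8],[28+off,0,.2],[9+off,0,77.2])])
delta(axR(0.27),MOUTH(140))
```

```text
[ 0.70668692 -0.7673248  -1.18341261] [-0.07311801  0.04468845 -0.0282745 ] 11.94150226242233
-2 [array([284.7, 225.7]), array([284.6, 207.3]), array([284.5, 207.1])]
0 [array([284.7, 221.8]), array([284.6, 204.1]), array([284.5, 204.9])]
2 [array([284.7, 217.9]), array([284.6, 201. ]), array([284.5, 202.7])]
TCP target [465.6 179.3 242.7] delta cm [39.95 -2.26 -1.31] rot [-0.524 -0.024  0.619]
```

View pics/w8z.png

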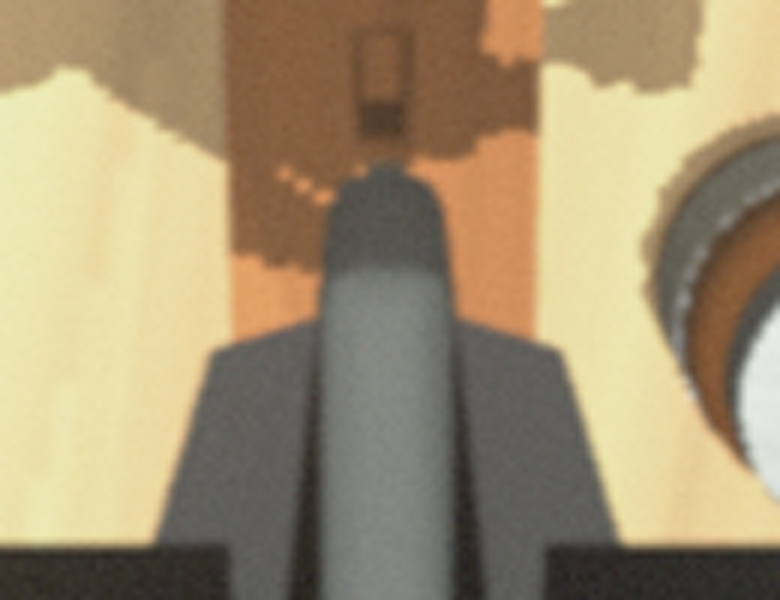

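View pics/scene8.png

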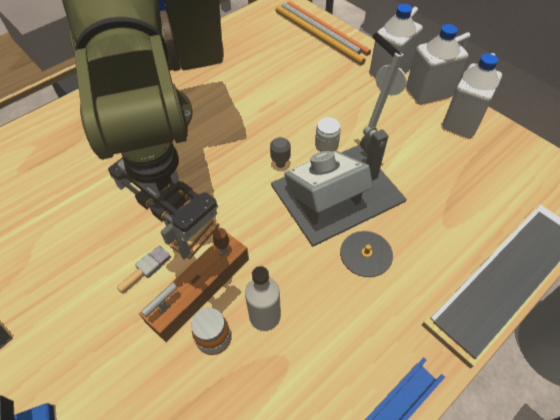

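Bow edge rows (223 top, 207 bottom) put the key about 1.3 mm to tool −x of the pads' centre. Going to the pre-insertion pose.

Request:
{"api": "servo_tool", "payload": {
  "series": [
    [1.5,-0.1,-0.5,-0.02,0,0.02],
    [5,-0.3,-1,-0.06,0,0.07],
    [9,-0.5,-1.3,-0.11,-0.01,0.13],
    [13,-0.7,-1.3,-0.17,-0.01,0.2],
    [17,-1,-1.3,-0.23,-0.01,0.27],
    [21,-1.2,-1.3,-0.29,-0.01,0.34],
    [25,-1.4,-1.3,-0.35,-0.02,0.41],
    [29,-1.6,-1.3,-0.41,-0.02,0.48],
    [33,-1.9,-1.3,-0.46,-0.02,0.55],
    [36,-2.1,-1.3,-0.52,-0.02,0.62]
  ]
}}

```text
clock: 16.63
eef_pos: [477.7, 109.6, 239.5]
eef_rot: [2.677, -0.112, 1.14]
wrist_force: [0.5, -0.7, -1.1]
finger_gap: 11.6
```

Run:
```python
from h import *
A=axR(.27); delta(A,MOUTH(140)+1.3*A[:,0]);print(read_state()['joints'].round(3))
```

```text
TCP target [466.2 180.5 242.8] delta cm [ 5.96 -3.73 -1.5 ] rot [-0.047  0.003  0.041]
[ 0.268 -0.092  1.945 -0.279  0.878  0.86 ]
```

Request:
{"api": "servo_tool", "payload": {
  "series": [
    [1,-0.6,-0.3,-0.01,0,0.01],
    [2,-1.2,-0.5,-0.02,0,0.01],
    [3,-1.9,-0.7,-0.02,0,0.02],
    [4,-2.5,-1,-0.02,0,0.02],
    [4,-2.5,-1,-0.02,0,0.02],
    [4,-2.5,-1,-0.02,0,0.02],
    [4,-2.5,-1,-0.02,0,0.02],
    [4,-2.5,-1,-0.02,0,0.02],
    [4,-2.5,-1,-0.02,0,0.02],
    [4,-2.5,-1,-0.02,0,0.02]
  ]
}}

```text
clock: 17.47
eef_pos: [471.0, 155.0, 241.7]
eef_rot: [2.661, -0.118, 1.123]
wrist_force: [0.1, 0.0, -1.9]
finger_gap: 11.8
```

Run:
```python
from h import *
A=axR(.27); delta(A,MOUTH(140)+1.3*A[:,0]);print(read_state()['joints'].round(3))
```

```text
TCP target [466.2 180.5 242.8] delta cm [ 2.08 -1.42 -0.59] rot [-0.029  0.005  0.023]
[ 0.395 -0.066  1.921 -0.358  0.906  1.04 ]
```

Request:
{"api": "servo_tool", "payload": {
  "series": [
    [1,-0.7,-0.3,-0.01,0,0.01],
    [2.1,-1.4,-0.6,-0.03,0.005,0.023],
    [2.1,-1.4,-0.6,-0.03,0.005,0.023],
    [2.1,-1.4,-0.6,-0.03,0.005,0.023],
    [2.1,-1.4,-0.6,-0.03,0.005,0.023],
    [2.1,-1.4,-0.6,-0.03,0.005,0.023],
    [2.1,-1.4,-0.6,-0.03,0.005,0.023],
    [2.1,-1.4,-0.6,-0.03,0.005,0.023],
    [2.1,-1.4,-0.6,-0.03,0.005,0.023],
    [2.1,-1.4,-0.6,-0.03,0.005,0.023]
  ]
}}

```text
clock: 18.3
eef_pos: [466.3, 180.8, 243.0]
eef_rot: [2.633, -0.133, 1.105]
wrist_force: [-0.6, 0.4, -2.1]
finger_gap: 11.5
```

Run:
```python
from h import *
A=axR(.27); delta(A,MOUTH(140)+1.3*A[:,0]);s=read_state();print(s['joints'].round(3),s['wrist_force'])
T=pose();c=camera('wrist');C=T@c['mount']; cv2.imwrite('pics/w9.png',c['pixels'][:,:,::-1]);c['C']=C;c['T']=T;pickle.dump(c,open('w9.pkl','wb'))
print(proj(c,MOUTH(),C),[proj(c,p,c['mount']) for p in ([-1.3,0,77.2],[7.7,0,77.2],[-1.3,0,60])])
for n in ['scene','top']:
    cs=camera(n);cv2.imwrite(f'pics/{n}9.png',cs['pixels'][:,:,::-1]);pickle.dump(cs,open(n+'9.pkl','wb'))
    p=proj(cs,MOUTH()).astype(int);q=proj(cs,MOUTH(44));print(n,p,q)
    i=cs['pixels'][:,:,::-1];cv2.imwrite(f'pics/{n}9z.png',cv2.resize(i[p[1]-60:p[1]+60,p[0]-75:p[0]+75],None,fx=5,fy=5,interpolation=cv2.INTER_CUBIC))
```

```text
TCP target [466.2 180.5 242.8] delta cm [-0.04 -0.    0.01] rot [0.001 0.    0.001]
[ 0.472 -0.054  1.915 -0.423  0.91   1.172] [-0.58196348  0.42040463 -2.10915991]
[284.03401247 204.72751859] [array([284.1562842 , 215.83267435]), array([284.15385298, 206.04488014]), array([284.15657674, 221.37111013])]
scene [321 155] [317.46840033 137.27121299]
top [207 209] [201.50379781 217.94472604]
```

View pics/w9.png

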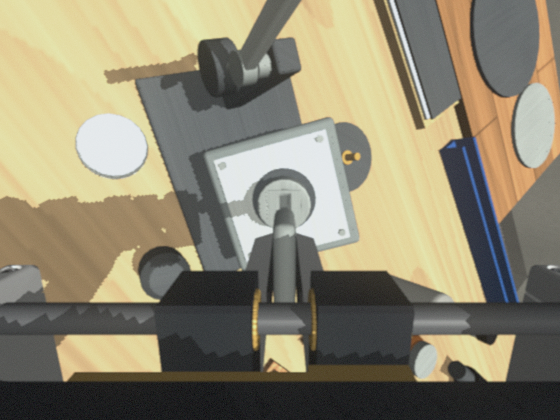

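View pics/scene9z.png

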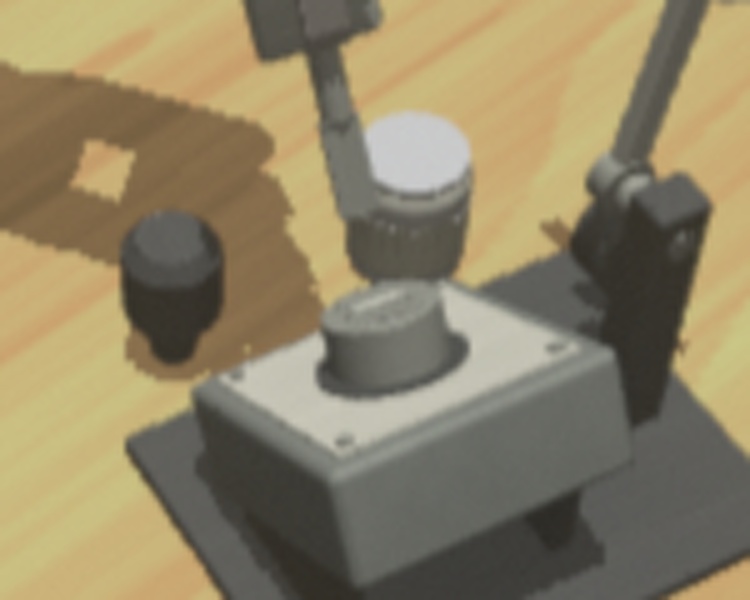

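View pics/top9z.png

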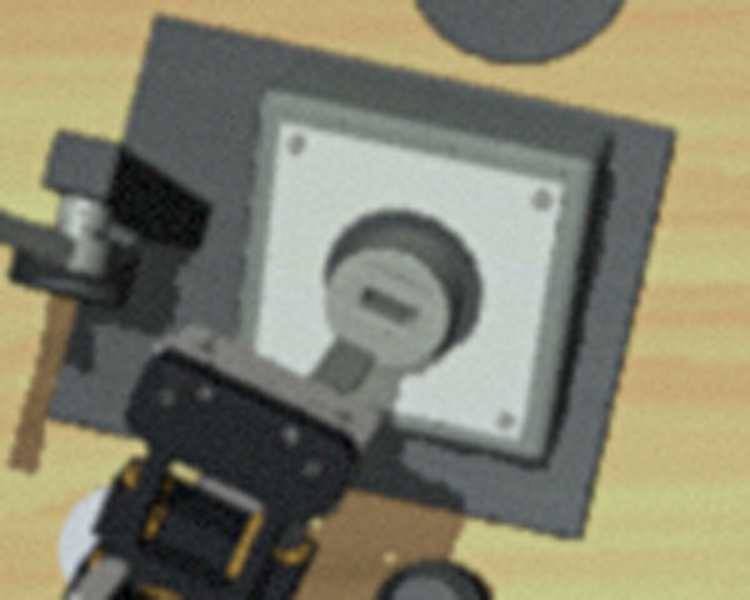

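Scene: blade tip at (317,138), predicted (317,137); slot at (322,155). Checking alignment in the wrist view.

Run:
```python
from h import *
c=pickle.load(open('w9.pkl','rb'));i=c['pixels'][:,:,::-1]
cv2.imwrite('pics/w9z.png',cv2.resize(i[160:250,235:335],None,fx=6.5,fy=6.5,interpolation=cv2.INTER_CUBIC))
```

```text
(no output)
```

View pics/w9z.png

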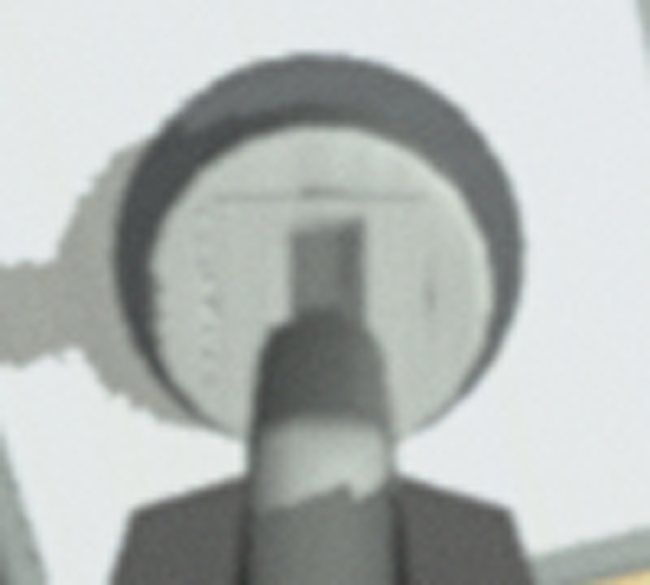

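Slot is parallel to the blade (θ 0.27 correct). Small shift (−0.7 mm x, +0.7 mm y) and advance to 4 mm above the mouth.

Request:
{"api": "servo_tool", "payload": {
  "series": [
    [-0.07,0.07,0.3,0,0,0],
    [-0.07,0.07,1,0,0,0],
    [-0.07,0.07,1.8,0,0,0],
    [-0.07,0.07,2.6,0,0,0],
    [-0.07,0.07,3.2,0,0,0],
    [-0.07,0.07,3.7,0,0,0],
    [-0.07,0.07,4,0,0,0],
    [-0.07,0.07,4,0,0,0],
    [-0.07,0.07,4,0,0,0],
    [-0.07,0.07,4,0,0,0]
  ]
}}

```text
clock: 19.28
eef_pos: [486.1, 175.6, 208.9]
eef_rot: [2.633, -0.134, 1.106]
wrist_force: [-0.0, 0.7, -1.4]
finger_gap: 11.6
```

Run:
```python
from h import *
A=axR(.27); delta(A,MOUTH(100)+.6*A[:,0]+.7*A[:,1]);s=read_state();print(s['joints'].round(3),s['wrist_force'])
for n in ['scene','top']:
    cs=camera(n); p=proj(cs,MOUTH()).astype(int)
    i=cs['pixels'][:,:,::-1];cv2.imwrite(f'pics/{n}10z.png',cv2.resize(i[p[1]-40:p[1]+30,p[0]-45:p[0]+45],None,fx=7,fy=7,interpolation=cv2.INTER_CUBIC))
```

```text
TCP target [485.9 175.  208.5] delta cm [-0.07 -0.01  0.04] rot [ 0.001 -0.     0.001]
[ 0.439  0.016  1.93  -0.44   0.819  1.18 ] [-0.03917602  0.71158188 -1.37986959]
```

View pics/scene10z.png

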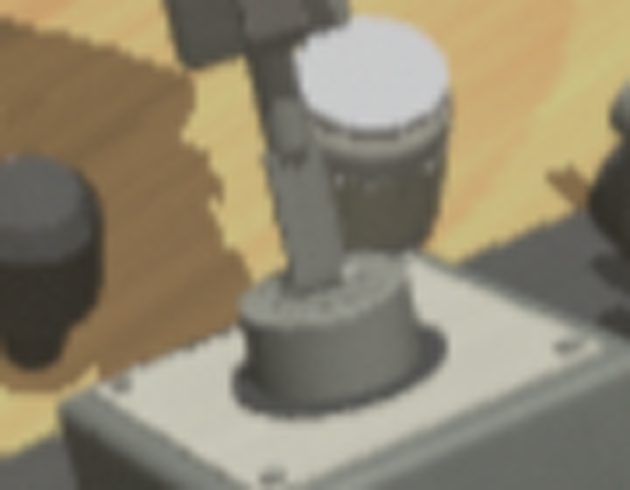

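View pics/top10z.png

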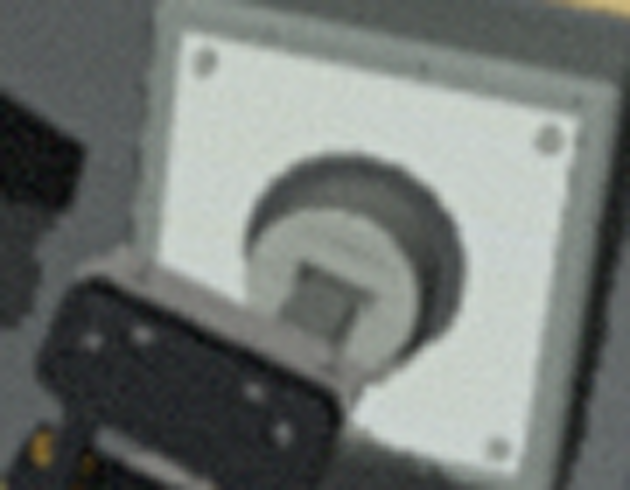

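The blade sits over the slot. Advance slowly, checking force.

Request:
{"api": "servo_tool", "payload": {
  "series": [
    [-0.03,0,0.15,0,0,0],
    [-0.05,0,0.3,0,0,0],
    [-0.05,0,0.45,0,0,0],
    [-0.05,0,0.6,0,0,0],
    [-0.05,0,0.75,0,0,0],
    [-0.05,0,0.9,0,0,0],
    [-0.05,0,1.05,0,0,0],
    [-0.05,0,1.2,0,0,0],
    [-0.05,0,1.2,0,0,0],
    [-0.05,0,1.2,0,0,0]
  ]
}}

```text
clock: 20.22
eef_pos: [491.6, 173.6, 198.1]
eef_rot: [2.633, -0.133, 1.106]
wrist_force: [-0.4, -0.3, -1.2]
finger_gap: 11.7
```

Run:
```python
from h import *
s=read_state();T=pose();print('F tool',T[:3,:3].T@s['wrist_force'],'M tool',T[:3,:3].T@s['moment'],'gap',s['finger_gap'])
A=axR(.27);g=T[:3,3]-pinch_z*T[:3,2];print('grasp in slot frame (x,y,depth over mouth)',A.T@(g-MOUTH()))
```

```text
F tool [-0.60290724 -0.7458653   0.87130581] M tool [ 0.39443851 -0.15635801 -0.03184473] gap 11.733802233239398
grasp in slot frame (x,y,depth over mouth) [  0.63096044   0.61991612 -88.09856098]
```

Request:
{"api": "servo_tool", "payload": {
  "series": [
    [0,0,0.15,0,0,0],
    [0,0,0.3,0,0,0],
    [0,0,0.45,0,0,0],
    [0,0,0.6,0,0,0],
    [0,0,0.75,0,0,0],
    [0,0,0.9,0,0,0],
    [0,0,1.05,0,0,0],
    [0,0,1.2,0,0,0],
    [0,0,1.35,0,0,0],
    [0,0,1.5,0,0,0]
  ]
}}

```text
clock: 21.05
eef_pos: [499.0, 171.9, 185.1]
eef_rot: [2.633, -0.133, 1.106]
wrist_force: [0.4, -0.5, 0.1]
finger_gap: 11.4
```

Run:
```python
from h import *
s=read_state();T=pose();print('F tool',T[:3,:3].T@s['wrist_force'],'M tool',T[:3,:3].T@s['moment'],'gap',s['finger_gap'])
A=axR(.27);g=T[:3,3]-pinch_z*T[:3,2];print('grasp in slot frame (x,y,depth over mouth)',A.T@(g-MOUTH()))
```

```text
F tool [-0.2375977   0.54898486  0.1909332 ] M tool [ 0.38707429 -0.20379611 -0.07320054] gap 11.44388926738999
grasp in slot frame (x,y,depth over mouth) [  0.64838317   0.66811678 -73.01208701]
```

Request:
{"api": "servo_tool", "payload": {
  "series": [
    [0,0,0.1,0,0,0],
    [0,0,0.2,0,0,0],
    [0,0,0.3,0,0,0],
    [0,0,0.35,0,0,0],
    [0,0,0.4,0,0,0],
    [0,0,0.45,0,0,0],
    [0,0,0.5,0,0,0],
    [0,0,0.5,0,0,0],
    [0,0,0.5,0,0,0],
    [0,0,0.5,0,0,0]
  ]
}}

```text
clock: 21.88
eef_pos: [501.4, 171.4, 181.0]
eef_rot: [2.633, -0.133, 1.106]
wrist_force: [-1.1, 0.0, 0.1]
finger_gap: 11.8
```

Run:
```python
from h import *
s=read_state();T=pose();print('F tool',T[:3,:3].T@s['wrist_force'],'M tool',T[:3,:3].T@s['moment'],'gap',s['finger_gap'],s['joints'].round(3))
A=axR(.27);g=T[:3,3]-pinch_z*T[:3,2];print('grasp in slot frame (x,y,depth over mouth)',A.T@(g-MOUTH()))
```

```text
F tool [-0.43613478 -0.76090715 -0.64166212] M tool [ 0.49736167 -0.17665798 -0.04892811] gap 11.797982748996118 [ 0.414  0.078  1.936 -0.458  0.748  1.193]
grasp in slot frame (x,y,depth over mouth) [  0.68427134   0.69756738 -68.23905623]
```

Request:
{"api": "servo_tool", "payload": {
  "series": [
    [0,0,0.03,0,0,0],
    [0,0,0.06,0,0,0],
    [0,0,0.09,0,0,0],
    [0,0,0.12,0,0,0],
    [0,0,0.15,0,0,0],
    [0,0,0.18,0,0,0],
    [0,0,0.2,0,0,0],
    [0,0,0.2,0,0,0],
    [0,0,0.2,0,0,0],
    [0,0,0.2,0,0,0]
  ]
}}

```text
clock: 22.72
eef_pos: [502.1, 171.8, 180.8]
eef_rot: [2.632, -0.135, 1.106]
wrist_force: [-22.6, 3.0, 22.9]
finger_gap: 11.6
```

Run:
```python
from h import *
s=read_state();T=pose();print('F tool',T[:3,:3].T@s['wrist_force'],'M tool',T[:3,:3].T@s['moment'],'gap',s['finger_gap'],s['joints'].round(3))
A=axR(.27);g=T[:3,3]-pinch_z*T[:3,2];print('grasp in slot frame (x,y,depth over mouth)',A.T@(g-MOUTH()))
```

```text
F tool [ -4.35076836  -7.26536857 -31.18720967] M tool [ 2.2759154  -1.41025717  0.02953094] gap 11.616430324360199 [ 0.414  0.079  1.936 -0.459  0.746  1.194]
grasp in slot frame (x,y,depth over mouth) [  1.2952125    0.98624872 -67.84067365]
```

Bottomed out: 31 N axially at the expected depth (67.8 vs 68). Ease the push by 1 mm and turn clockwise (+rz).

Request:
{"api": "servo_tool", "payload": {
  "series": [
    [-0.02,-0.03,-0.1,0,0,0],
    [-0.02,-0.02,-0.1,0,0,0.06],
    [-0.02,-0.02,-0.1,0,0,0.12],
    [-0.02,-0.01,-0.1,0,0,0.18],
    [-0.02,0,-0.1,0,0,0.25],
    [-0.03,0.01,-0.1,0,0,0.32],
    [-0.03,0.02,-0.1,0,0,0.39],
    [-0.03,0.02,-0.1,0,0,0.46],
    [-0.04,0.03,-0.1,0,0,0.53],
    [-0.04,0.04,-0.1,0,0,0.6]
  ]
}}

```text
clock: 23.55
eef_pos: [502.0, 171.5, 181.0]
eef_rot: [2.786, -0.395, 0.54]
wrist_force: [-12.0, 4.7, 10.6]
finger_gap: 11.7
```

Run:
```python
from h import *
s=read_state();T=pose();print('F tool',T[:3,:3].T@s['wrist_force'],'M tool',T[:3,:3].T@s['moment'],'gap',s['finger_gap'],s['joints'].round(3))
A=axR(0);g=T[:3,3]-pinch_z*T[:3,2];print(A.T@(g-MOUTH()),'rot from theta0',R.from_matrix(A.T@T[:3,:3]).as_rotvec())
```

```text
F tool [ -3.20236296  -5.07026228 -15.54121089] M tool [ 1.44457745 -1.01387719 -0.15044477] gap 11.691437930520548 [ 0.413  0.078  1.936 -0.457  0.746  1.795]
[  0.64568804   1.32675448 -68.04149781] rot from theta0 [-0.00087821  0.00214023  0.87300957]
```

Turning well (θ 0.87, moment −0.15 N m at the wrist). Continue to the stop.

Request:
{"api": "servo_tool", "payload": {
  "series": [
    [0,0.01,0,0,0,0.06],
    [0,0.01,0,0,0,0.12],
    [0,0.02,0,0,0,0.18],
    [0,0.02,0,0,0,0.24],
    [0,0.03,0,0,0,0.3],
    [0,0.03,0,0,0,0.36],
    [0,0.04,0,0,0,0.42],
    [0,0.04,0,0,0,0.47],
    [0,0.04,0,0,0,0.52],
    [0,0.04,0,0,0,0.52]
  ]
}}

```text
clock: 24.38
eef_pos: [502.1, 170.7, 181.2]
eef_rot: [3.04, -0.516, -0.025]
wrist_force: [-10.4, 0.2, 10.6]
finger_gap: 11.5
```

Run:
```python
from h import *
s=read_state();T=pose();print('F tool',T[:3,:3].T@s['wrist_force'],'M tool',T[:3,:3].T@s['moment'],'gap',s['finger_gap'],s['joints'].round(3))
A=axR(0);g=T[:3,3]-pinch_z*T[:3,2];print(A.T@(g-MOUTH()),'rot from theta0',R.from_matrix(A.T@T[:3,:3]).as_rotvec())
```

```text
F tool [ -3.80646544   1.49068738 -14.26975031] M tool [-0.0734164  -1.41877293 -0.04780637] gap 11.532707455489922 [ 0.412  0.078  1.936 -0.458  0.747  2.314]
[-5.01156725e-02  1.71398441e+00 -6.80196527e+01] rot from theta0 [-1.06399244e-03  1.61111312e-03  1.39269574e+00]
```

The blade has about 0.17 rad of play in the slot, so keep turning until the moment shows the stop (q6 limit 2.55).

Request:
{"api": "servo_tool", "payload": {
  "series": [
    [0,0,0,0,0,0.02],
    [0,0,0,0,0,0.04],
    [0,0,0,0,0,0.06],
    [0,0,0,0,0,0.08],
    [0,0,0,0,0,0.1],
    [0,0,0,0,0,0.11],
    [0,0,0,0,0,0.12],
    [0,0,0,0,0,0.12],
    [0,0,0,0,0,0.12],
    [0,0,0,0,0,0.12]
  ]
}}

```text
clock: 25.22
eef_pos: [502.1, 170.5, 181.2]
eef_rot: [3.106, -0.524, -0.16]
wrist_force: [-11.2, 0.5, 12.6]
finger_gap: 11.9
```

```bash
cat > st.py <<'E'
from h import *
s=read_state();T=pose();print('F tool',T[:3,:3].T@s['wrist_force'],'M tool',T[:3,:3].T@s['moment'],'gap',s['finger_gap'],s['joints'].round(3))
A=axR(0);g=T[:3,3]-pinch_z*T[:3,2];print(A.T@(g-MOUTH()),'rot from theta0',R.from_matrix(A.T@T[:3,:3]).as_rotvec())
E
python3 st.py
python3 - <<'E'
from h import *
for n in ['scene','top','wrist']:
    cs=camera(n); cv2.imwrite(f'pics/{n}11.png',cs['pixels'][:,:,::-1]);
    if n=='wrist': continue
    p=proj(cs,MOUTH()).astype(int)
    i=cs['pixels'][:,:,::-1];cv2.imwrite(f'pics/{n}11z.png',cv2.resize(i[p[1]-50:p[1]+30,p[0]-50:p[0]+50],None,fx=7,fy=7,interpolation=cv2.INTER_CUBIC))
E
```

```text
F tool [ -3.317815     1.86318706 -16.37101882] M tool [-0.61547318 -1.3301195  -0.02510869] gap 11.92938570672086 [ 0.412  0.078  1.936 -0.458  0.747  2.431]
[ -0.19691354   1.70305328 -68.00884973] rot from theta0 [-1.19661020e-03  1.32374049e-03  1.50938519e+00]
```

View pics/wrist11.png

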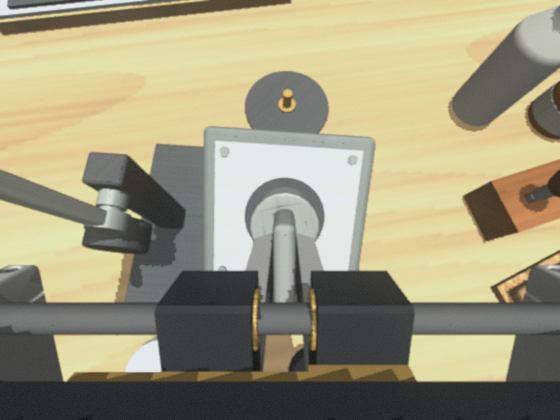

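View pics/scene11z.png

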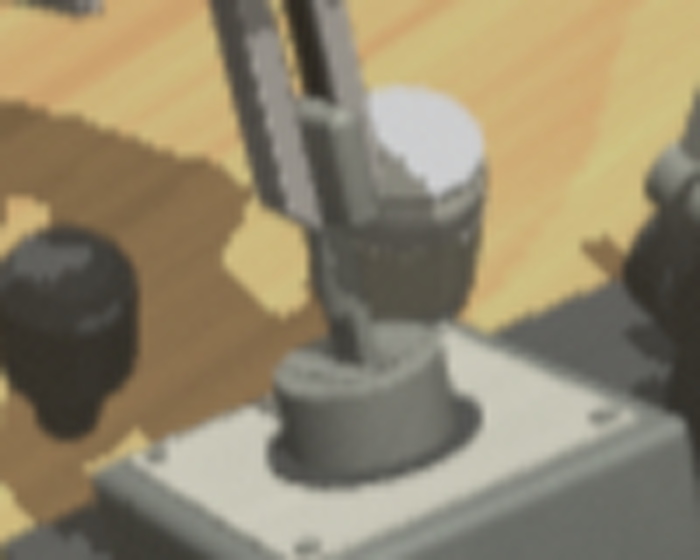

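Request:
{"api": "servo_tool", "payload": {
  "series": [
    [0,0,0,0,0,0.01],
    [0,0,0,0,0,0.02],
    [0,0,0,0,0,0.03],
    [0,0,0,0,0,0.04],
    [0,0,0,0,0,0.05],
    [0,0,0,0,0,0.06],
    [0,0,0,0,0,0.07],
    [0,0,0,0,0,0.08],
    [0,0,0,0,0,0.08],
    [0,0,0,0,0,0.08]
  ]
}}

```text
clock: 26.2
eef_pos: [502.1, 170.4, 181.2]
eef_rot: [-3.131, -0.525, -0.252]
wrist_force: [-10.8, 0.1, 12.7]
finger_gap: 11.8
```

```bash
python3 st.py
```

```text
F tool [ -2.7127938    2.45424847 -16.26122128] M tool [-0.95286751 -1.29859567 -0.10909638] gap 11.834150226951268 [ 0.412  0.078  1.936 -0.458  0.747  2.511]
[ -0.30406144   1.73034211 -68.01806668] rot from theta0 [-1.38135681e-03  1.19102828e-03  1.58942464e+00]
```

No clear stop yet and q6 is near its limit: let go, back off, look, and if needed regrip half a turn round.

Request:
{"api": "servo_tool", "payload": {
  "series": [
    [0,0,-0.08,0,0,0],
    [0,0,-0.08,0,0,0],
    [0,0,-0.08,0,0,0],
    [0,0,-0.08,0,0,0],
    [0,0,-0.08,0,0,0],
    [0,0,-0.8,0,0,0],
    [0,0,-2.5,0,0,0],
    [0,0,-4.5,0,0,0],
    [0,0,-6.5,0,0,0],
    [0,0,-8,0,0,0]
  ],
  "gripper": 4.0
}}

```text
clock: 27.03
eef_pos: [462.5, 179.8, 251.3]
eef_rot: [-3.13, -0.525, -0.252]
wrist_force: [0.9, -0.5, 0.3]
finger_gap: 40.3
```

```bash
python3 st.py
python3 - <<'E'
from h import *
for n in ['wrist','scene','top']:
    T=pose();cs=camera(n);cs['T']=T;pickle.dump(cs,open(n+'12.pkl','wb')); cv2.imwrite(f'pics/{n}12.png',cs['pixels'][:,:,::-1]);
    p=proj(cs,MOUTH(), T@cs['mount'] if n=='wrist' else None).astype(int);print(p)
    i=cs['pixels'][:,:,::-1];cv2.imwrite(f'pics/{n}12z.png',cv2.resize(i[p[1]-50:p[1]+40,p[0]-60:p[0]+60],None,fx=6.5,fy=6.5,interpolation=cv2.INTER_CUBIC))
E
```

```text
F tool [1.02337796 0.26326037 0.2364178 ] M tool [-0.05910074 -0.36215641  0.03999301] gap 40.28324753156949 [ 0.474 -0.071  1.912 -0.417  0.928  2.483]
[  -0.25408908    1.56276636 -149.07099132] rot from theta0 [-7.58295291e-04  1.84414332e-03  1.58952586e+00]
[283 203]
[321 155]
[207 209]
```

View pics/wrist12z.png

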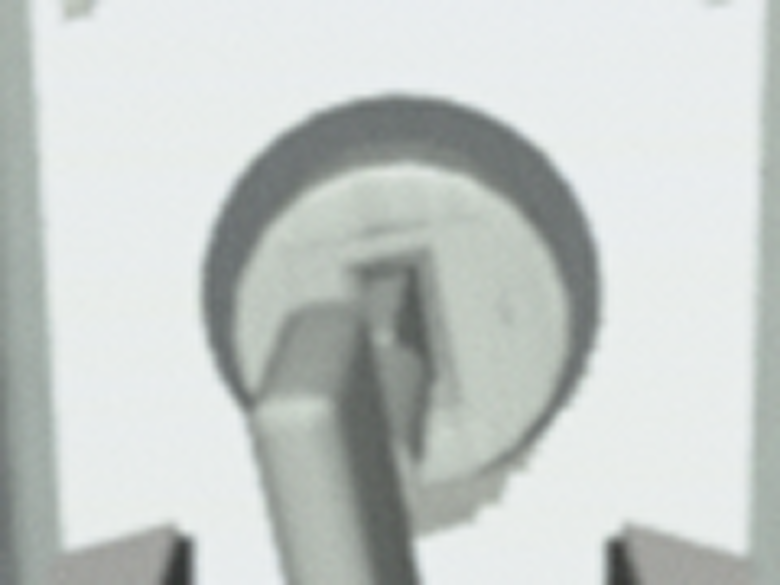

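View pics/scene12z.png

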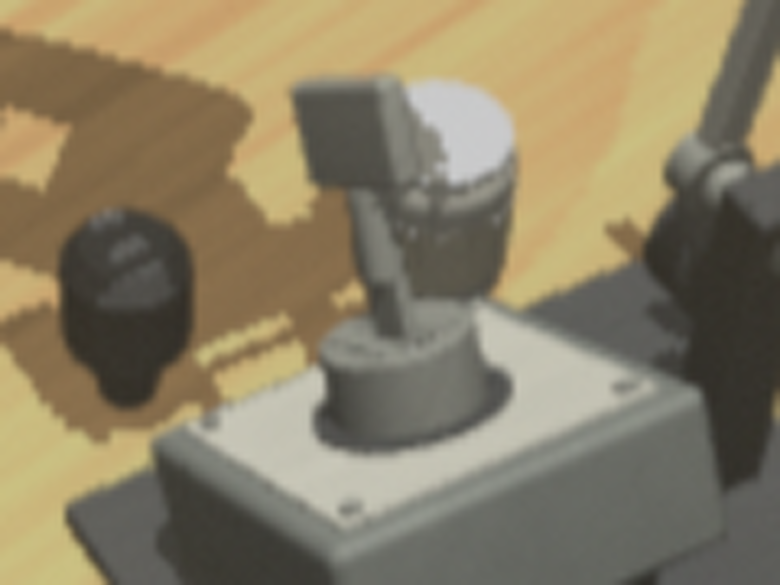

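View pics/top12z.png

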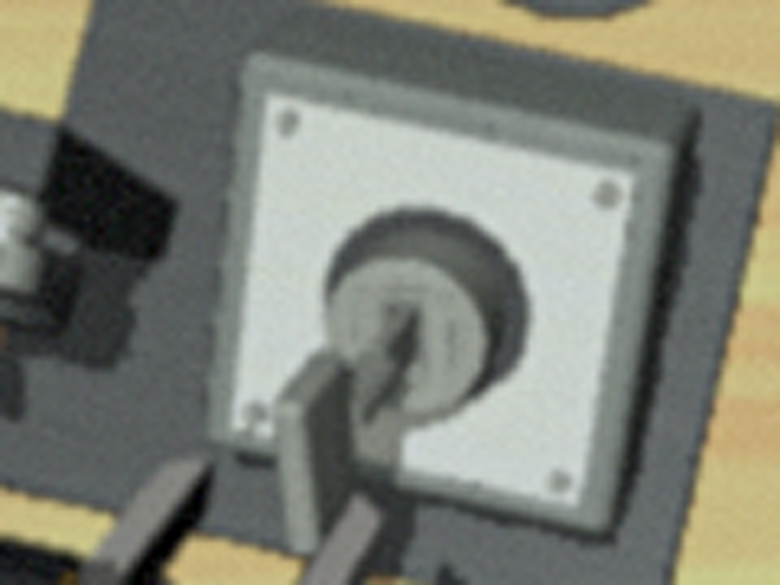

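After release the key leans a little in its clearance but stays in; the slot's edges are about −0.2 rad from the tool. Measuring the cylinder angle on the mouth plane.

Run:
```python
from h import *
c=pickle.load(open('wrist12.pkl','rb'));T=c['T'];C=T@c['mount']
p=proj(c,MOUTH(),C).astype(int)
u=lambda q:((q[0]+.5)/6.5-.5+p[0]-60,(q[1]+.5)/6.5-.5+p[1]-50)
A=axR(0);n=A[:,2]
def face(uv):
    o,d=ray(c,uv,C); q=o+d*(n@(MOUTH()-o))/(n@d)-MOUTH(); return np.array([A[:,0]@q,A[:,1]@q])
for nm,a,b in [('right edge',(430,250),(460,400)),('top edge',(350,268),(430,250)),('mark',(310,243),(480,213))]:
    fa,fb=face(u(a)),face(u(b));d=fa-fb;t=np.arctan2(d[1],d[0]);print(nm,fa.round(1),fb.round(1),np.linalg.norm(d).round(1),'theta',t,t+np.pi/2,t-np.pi/2)
i=cv2.resize(c['pixels'][p[1]-25:p[1]+25,p[0]-30:p[0]+30,::-1],None,fx=12,fy=12,interpolation=cv2.INTER_CUBIC)
i=cv2.convertScaleAbs(i,alpha=1.6,beta=-150);cv2.imwrite('pics/w12zz.png',i)
c=pickle.load(open('w9.pkl','rb'));i=cv2.resize(c['pixels'][180:230,254:314,::-1],None,fx=12,fy=12,interpolation=cv2.INTER_CUBIC)
cv2.imwrite('pics/w9zz.png',cv2.convertScaleAbs(i,alpha=1.6,beta=-150))
```

```text
right edge [-5.6 12.9] [-10.2 -12.5] 25.7 theta 1.3918617600292356 2.962658086824132 -0.178934566765661
top edge [ 7.4 10.1] [-5.6 12.9] 13.3 theta -0.20585757689181147 1.3649387499030852 -1.776653903686708
mark [13.8 14.4] [-13.8  18.8] 28.0 theta -0.15782626720875195 1.4129700595861445 -1.7286225940036486
```

View pics/w12zz.png

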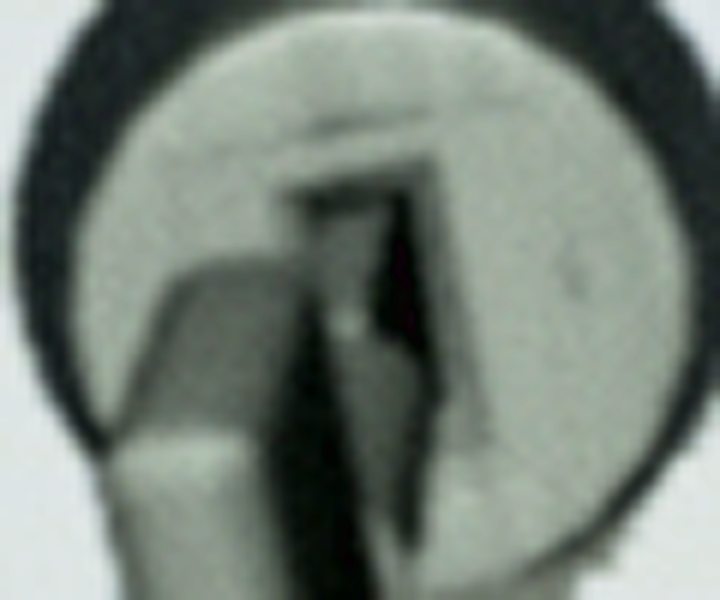

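Cylinder reads θ ≈ 1.37–1.41 (three edges), i.e. about at the 1.4 stop, but I did not feel the stop. I'll regrip half a turn round to confirm it firmly.

Request:
{"api": "servo_tool", "payload": {
  "series": [
    [0,0,0,0,0,-0.08],
    [0,0,0,0,0,-0.19],
    [0,0,0,0,0,-0.3],
    [0,0,0,0,0,-0.42],
    [0,0,0,0,0,-0.54],
    [0,0,0,0,0,-0.66],
    [0,0,0,0,0,-0.78],
    [0,0,0,0,0,-0.9],
    [0,0,0,0,0,-1.02],
    [0,0,0,0,0,-1.14]
  ],
  "gripper": 7.0
}}

```text
clock: 28.02
eef_pos: [463.2, 179.3, 248.2]
eef_rot: [2.661, -0.215, 0.95]
wrist_force: [-0.6, 0.6, 0.4]
finger_gap: 70.3
```

Request:
{"api": "servo_tool", "payload": {
  "series": [
    [0,0,0,0,0,-0.12],
    [0,0,0,0,0,-0.24],
    [0,0,0,0,0,-0.36],
    [0,0,0,0,0,-0.48],
    [0,0,0,0,0,-0.6],
    [0,0,0,0,0,-0.72],
    [0,0,0,0,0,-0.84],
    [0,0,0,0,0,-0.96],
    [0,0,0,0,0,-1.08],
    [0,0,0,0,0,-1.18]
  ]
}}

```text
clock: 28.85
eef_pos: [463.2, 179.2, 248.2]
eef_rot: [2.739, 0.343, 2.006]
wrist_force: [0.1, 0.3, -0.1]
finger_gap: 70.1
```

Request:
{"api": "servo_tool", "payload": {
  "series": [
    [0,0,0,0,0,-0.12],
    [0,0,0,0,0,-0.24],
    [0,0,0,0,0,-0.36],
    [0,0,0,0,0,-0.48],
    [0,0,0,0,0,-0.6],
    [0,0,0,0,0,-0.72],
    [0,0,0,0,0,-0.8],
    [0,0,0,0,0,-0.82],
    [0,0,0,0,0,-0.82],
    [0,0,0,0,0,-0.82]
  ]
}}

```text
clock: 29.68
eef_pos: [463.2, 179.4, 248.9]
eef_rot: [3.129, 0.524, 2.885]
wrist_force: [0.1, -0.7, 0.2]
finger_gap: 69.8
```

```bash
python3 st.py
python3 - <<'E'
from h import *
T=pose();c=camera('wrist');c['T']=T;pickle.dump(c,open('w13.pkl','wb'));cv2.imwrite('pics/w13.png',c['pixels'][:,:,::-1])
A=axR(1.55-np.pi);delta(A,MOUTH(68))
E
```

```text
F tool [-0.33778021 -0.68085932 -0.03203093] M tool [-0.02277431  0.1982937   0.02610103] gap 69.83349070790504 [ 0.473 -0.067  1.914 -0.418  0.924 -0.653]
[  -0.44202842    1.03880835 -146.624556  ] rot from theta0 [ 3.98418772e-04 -7.46422983e-04 -1.54825385e+00]
TCP target [500.7 171.1 180.3] delta cm [0.11 0.05 7.88] rot [-0.001  0.    -0.043]
```

View pics/w13.png

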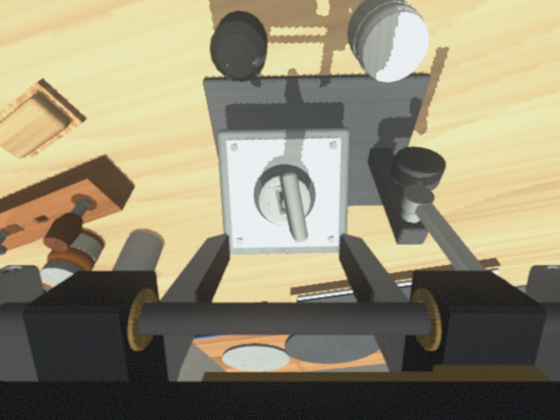

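The key leans towards the robot, bow from (290,178) to (300,240), and is still in the slot. I descend around it, aligned to its current angle (−0.16), and regrip.

Request:
{"api": "servo_tool", "payload": {
  "series": [
    [0.05,-0.04,0.3,0,0,-0.08],
    [0.05,-0.04,1.2,0,0,-0.16],
    [0.05,-0.04,2.4,0,0,-0.16],
    [0.05,-0.04,3.6,0,0,-0.16],
    [0.05,-0.04,4.8,0,0,-0.16],
    [0.05,-0.04,6,0,0,-0.16],
    [0.05,-0.04,7,0,0,-0.16],
    [0.05,-0.04,7.6,0,0,-0.16],
    [0.05,-0.04,7.8,0,0,-0.16],
    [0.05,-0.04,7.8,0,0,-0.16]
  ]
}}

```text
clock: 30.57
eef_pos: [500.7, 170.2, 181.5]
eef_rot: [-3.061, 0.518, 3.072]
wrist_force: [0.3, 0.0, 0.0]
finger_gap: 70.2
```

```bash
python3 st.py
```

```text
F tool [-0.31504176  0.04401809  0.14686534] M tool [-0.04100218  0.21172295  0.01351985] gap 70.1808369214198 [ 0.412  0.075  1.938 -0.457  0.75  -0.789]
[ -0.81884986   0.75516569 -68.89965574] rot from theta0 [ 2.21277569e-04 -8.57704913e-04 -1.71036080e+00]
```

Request:
{"api": "servo_tool", "payload": {
  "series": [
    [0,0,0,0,0,0],
    [0,0,0,0,0,0],
    [0,0,0,0,0,0],
    [0,0,0,0,0,0],
    [0,0,0,0,0,0],
    [0,0,0,0,0,0],
    [0,0,0,0,0,0],
    [0,0,0,0,0,0],
    [0,0,0,0,0,0],
    [0,0,0,0,0,0]
  ],
  "gripper": 0.5,
  "grip_force": 30
}}

```text
clock: 31.4
eef_pos: [500.7, 170.2, 181.8]
eef_rot: [-3.061, 0.519, 3.072]
wrist_force: [0.6, -1.2, 1.2]
finger_gap: 11.8
```

```bash
python3 st.py
python3 - <<'E'
from h import *
c=camera('wrist');cv2.imwrite('pics/w14.png',c['pixels'][:,:,::-1])
E
```

```text
F tool [-1.2053461  -1.18339572 -0.64260091] M tool [0.16189447 0.13569729 0.04384139] gap 11.840086595284877 [ 0.412  0.074  1.938 -0.457  0.75  -0.79 ]
[ -0.83278261   0.87372787 -69.15953178] rot from theta0 [-2.53582273e-04 -1.10680705e-03 -1.71085500e+00]
```

View pics/w14.png

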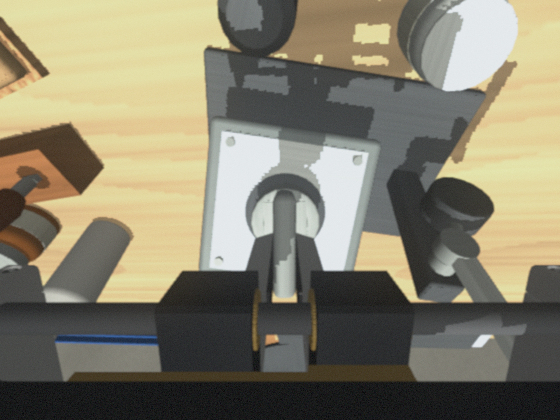

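Regripped (gap 11.8). Light push and turn on with moment checks.

Request:
{"api": "servo_tool", "payload": {
  "series": [
    [0,0,0.06,0,0,0],
    [0,0,0.12,0,0,0],
    [0,0,0.16,0,0,0.03],
    [0,0,0.16,0,0,0.06],
    [0,0,0.16,0,0,0.09],
    [0,0,0.16,0,0,0.12],
    [0,0,0.16,0,0,0.15],
    [0,0,0.16,0,0,0.17],
    [0,0,0.16,0,0,0.17],
    [0,0,0.16,0,0,0.17]
  ]
}}

```text
clock: 32.28
eef_pos: [501.5, 170.5, 181.4]
eef_rot: [3.123, 0.525, 2.876]
wrist_force: [-10.5, 0.6, 13.6]
finger_gap: 11.5
```

```bash
python3 st.py
```

```text
F tool [  2.13763824  -1.86813087 -16.95673853] M tool [ 0.28171227  1.05320436 -0.21179141] gap 11.4517373945951 [ 0.412  0.076  1.938 -0.458  0.747 -0.619]
[ -0.38331165   1.31370371 -68.48275889] rot from theta0 [-2.07953930e-03 -9.37371225e-04 -1.54045647e+00]
```

Request:
{"api": "servo_tool", "payload": {
  "series": [
    [0,0,0,0,0,0.01],
    [0,0,0,0,0,0.02],
    [0,0,0,0,0,0.03],
    [0,0,0,0,0,0.04],
    [0,0,0,0,0,0.05],
    [0,0,0,0,0,0.05],
    [0,0,0,0,0,0.05],
    [0,0,0,0,0,0.05],
    [0,0,0,0,0,0.05],
    [0,0,0,0,0,0.05]
  ]
}}

```text
clock: 33.12
eef_pos: [501.5, 170.4, 181.4]
eef_rot: [3.095, 0.524, 2.819]
wrist_force: [-10.2, 0.1, 12.3]
finger_gap: 11.8
```

```bash
python3 st.py
```

```text
F tool [  2.26895081  -2.43238358 -15.67873911] M tool [ 0.49493292  0.80749122 -0.51233509] gap 11.78508600716734 [ 0.412  0.076  1.938 -0.458  0.747 -0.57 ]
[ -0.47799002   1.35498089 -68.45923235] rot from theta0 [-2.04485784e-03 -1.25003876e-03 -1.49127727e+00]
```

Stop clearly felt: moment 0.51 N m versus 0.08 friction. Unwind slightly within the play, release, retreat along the axis.

Request:
{"api": "servo_tool", "payload": {
  "series": [
    [0,0,0,0,0,-0.03],
    [0,0,-0.05,0,0,-0.06],
    [0,0,-0.08,0,0,-0.08],
    [0,0,-0.08,0,0,-0.08],
    [0,0,-0.08,0,0,-0.08],
    [0,0,-0.08,0,0,-0.08],
    [0,0,-0.08,0,0,-0.08],
    [0,0,-0.08,0,0,-0.08],
    [0,0,-0.08,0,0,-0.08],
    [0,0,-0.08,0,0,-0.08]
  ]
}}

```text
clock: 33.95
eef_pos: [501.2, 170.6, 181.6]
eef_rot: [3.14, 0.525, 2.91]
wrist_force: [-3.9, 1.3, 6.2]
finger_gap: 11.5
```

Request:
{"api": "servo_tool", "payload": {
  "series": [
    [0,0,0,0,0,0],
    [0,0,0,0,0,0],
    [0,0,0,0,0,0],
    [0,0,0,0,0,0],
    [0,0,0,0,0,0],
    [0,0,-0.5,0,0,0],
    [0,0,-2,0,0,0],
    [0,0,-4,0,0,0],
    [0,0,-6.5,0,0,0],
    [0,0,-9,0,0,0]
  ],
  "gripper": 6.0
}}

```text
clock: 34.78
eef_pos: [456.3, 180.5, 259.8]
eef_rot: [-3.141, 0.524, 2.911]
wrist_force: [0.7, 1.0, 0.6]
finger_gap: 59.8
```

Request:
{"api": "servo_tool", "payload": {
  "series": [
    [0,0,-1,0,0,0],
    [0,0,-2,0,0,0],
    [0,0,-3,0,0,0],
    [0,0,-3,0,0,0],
    [0,0,-3,0,0,0],
    [0,0,-3,0,0,0],
    [0,0,-3,0,0,0],
    [0,0,-3,0,0,0],
    [0,0,-3,0,0,0],
    [0,0,-3,0,0,0]
  ]
}}

```text
clock: 35.62
eef_pos: [442.6, 183.9, 284.7]
eef_rot: [-3.141, 0.524, 2.911]
wrist_force: [-0.2, -0.1, 0.2]
finger_gap: 59.9
```

```bash
python3 st.py
python3 - <<'E'
from h import *
for n in ['wrist','scene','top']:
    T=pose();cs=camera(n);cs['T']=T;pickle.dump(cs,open(n+'15.pkl','wb')); cv2.imwrite(f'pics/{n}15.png',cs['pixels'][:,:,::-1]);
    p=proj(cs,MOUTH(), T@cs['mount'] if n=='wrist' else None).astype(int);print(p)
    i=cs['pixels'][:,:,::-1];cv2.imwrite(f'pics/{n}15z.png',cv2.resize(i[p[1]-50:p[1]+50,p[0]-60:p[0]+60],None,fx=6,fy=6,interpolation=cv2.INTER_CUBIC))
E
```

```text
F tool [ 0.0640555  -0.09699187 -0.22816324] M tool [-0.06197171  0.19332786  0.02763425] gap 59.91064389807641 [ 0.508 -0.133  1.889 -0.407  1.021 -0.681]
[  -0.78067016    0.6659973  -188.09990115] rot from theta0 [ 1.22940684e-05 -8.51595585e-04 -1.57075630e+00]
[285 193]
[321 155]
[207 209]
```

View pics/wrist15z.png

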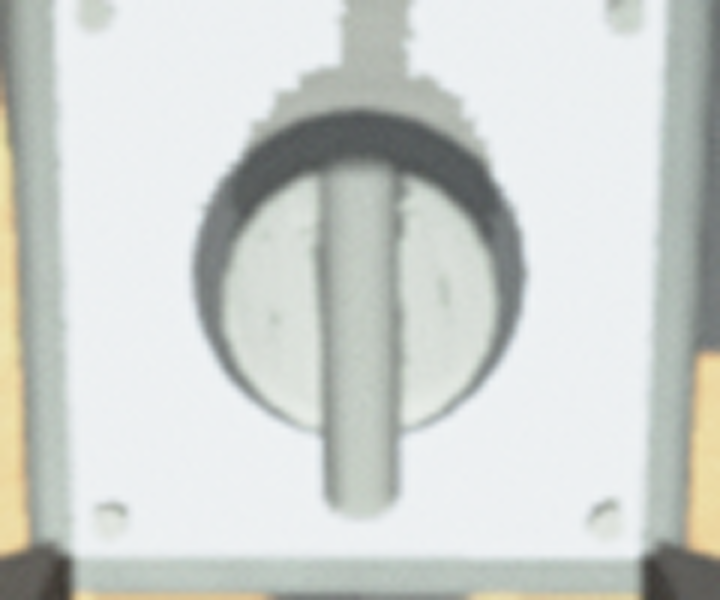

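View pics/scene15.png

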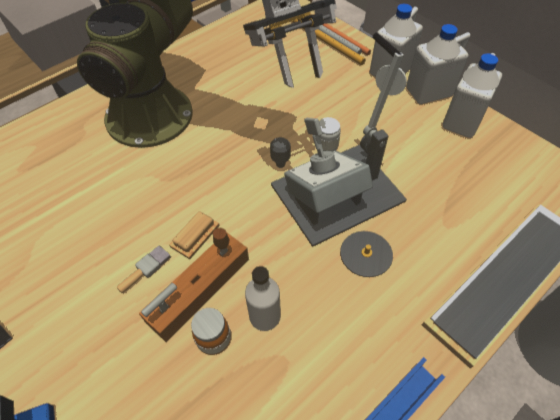

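View pics/top15.png

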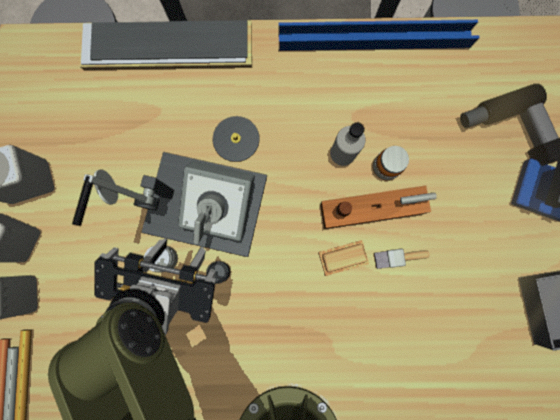

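View pics/scene15z.png

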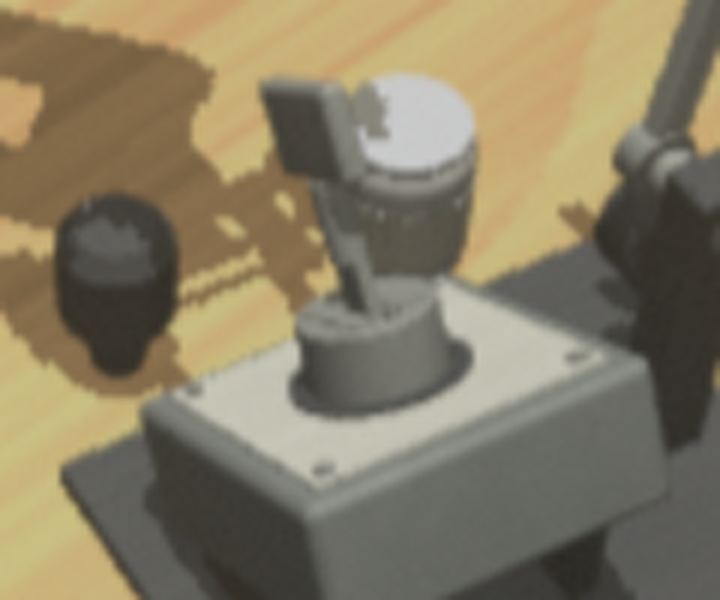

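Run:
```python
from h import *
c=pickle.load(open('scene15.pkl','rb'));w=pickle.load(open('wrist15.pkl','rb'));W=w['T']@w['mount'];A=axR(0)
for d in (17,49,68,87): print(d,proj(c,MOUTH(d)).round(1))
u=lambda q,p:((q[0]+.5)/6-.5+p[0]-60,(q[1]+.5)/6-.5+p[1]-50)
# top corner edge centre nearest robot/top of bow: top-low corner & top-high corner
for nm,s_,w_ in [('bow top low end',(262,82),(361,500)),('bow top high end',(345,90),(360,163))]:
    p,e=tri([ray(c,u(s_,(321,155))),ray(w,u(w_,(285,193)),W)]);q=A.T@(p-MOUTH());print(nm,p.round(1),np.round(e,1),'slot frame (y,upslope,height)',q[0].round(1),q[1].round(1),(-q[2]).round(1))
a=cv2.imread('pics/top0.png').astype(int);b=cv2.imread('pics/top15.png').astype(int)
s0=cv2.imread('pics/scene0.png').astype(int);s1=cv2.imread('pics/scene15.png').astype(int)
d=np.abs(s0-s1).max(2)
for nm,(x0,y0,x1,y1) in dict(brush=(115,240,172,295),sand=(168,208,218,255),bottle=(243,262,285,332),jar=(190,305,232,355),disc=(338,230,398,275),tee=(138,275,182,315),scraper=(208,225,235,258),tin=(330,118,342,130),chuck=(268,138,292,168)).items(): print(nm,(d[y0:y1,x0:x1]>40).mean().round(3))
```

```text
17 [320.  148.4]
49 [317.  135.2]
68 [315.1 127.2]
87 [313.2 119. ]
bow top low end [478.7 165.4 224.7] [10.9 10.9] slot frame (y,upslope,height) -10.5 4.8 97.6
bow top high end [465.6 191.  184. ] [13.2 13.2] slot frame (y,upslope,height) 11.4 -31.7 71.7
brush 0.0
sand 0.001
bottle 0.0
jar 0.0
disc 0.0
tee 0.005
scraper 0.0
tin 0.0
chuck 0.181
```

Wrist image "up" is downslope, so those pairs were swapped; redo it, and compare the chuck visually.

Run:
```python
from h import *
c=pickle.load(open('scene15.pkl','rb'));w=pickle.load(open('wrist15.pkl','rb'));W=w['T']@w['mount'];A=axR(0)
u=lambda q,p:((q[0]+.5)/6-.5+p[0]-60,(q[1]+.5)/6-.5+p[1]-50)
for nm,s_,w_ in [('bow top low end',(264,84),(360,163)),('bow top high end',(335,92),(361,505))]:
    p,e=tri([ray(c,u(s_,(321,155))),ray(w,u(w_,(285,193)),W)]);q=A.T@(p-MOUTH());print(nm,p.round(1),np.round(e,1),'slot frame (y,upslope,height)',q[0].round(1),q[1].round(1),(-q[2]).round(1))
a=cv2.imread('pics/scene0.png')[120:185,255:345];b=cv2.imread('pics/scene15.png')[120:185,255:345]
cv2.imwrite('pics/cmp.png',cv2.resize(np.hstack([a,b]),None,fx=4.4,fy=4.4,interpolation=cv2.INTER_CUBIC))
```

```text
bow top low end [451.6 181.  189.4] [1. 1.] slot frame (y,upslope,height) -1.6 -38.8 82.1
bow top high end [493.7 172.7 219.8] [0.5 0.5] slot frame (y,upslope,height) 0.0 13.5 87.0
```

View pics/cmp.png

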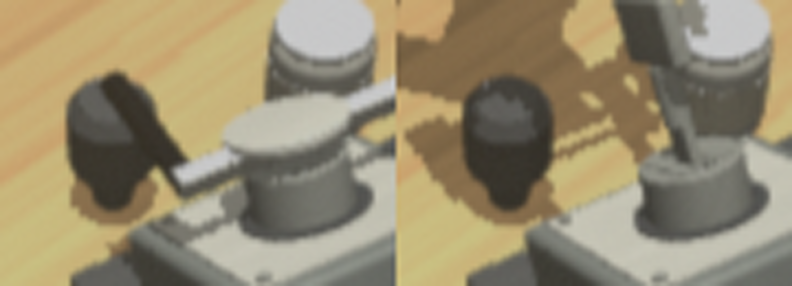

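Bow top centre is 84.5 mm above the mouth (87 if fully home and upright), so the key is home with a slight lean; the chuck is where it was (only the handle and shadow differ). Handing in.

```bash
python3 -c "
from cell import *
print(read_state()['wrist_force'],read_state()['clock']);print(sign_off())"
```

```text
[-0.62179691 -0.10675018  0.32789137] 35.7667
the job is handed in; nothing more can be done
None
```

The job is handed in at 35.8 s: the guard rests open by itself, and the flat-bowed key is in the switch, turned to its stop and released.

**What I did**
- I pinched the guard handle, swung the arm past its balance point and released it.
- I took the key from the middle pocket and pushed it in until it bottomed out at the expected depth, with 31 N along the slot.
- I turned it clockwise. The first turn ran out of wrist range before I felt a stop, so I let go, regripped half a turn round and turned on. The moment then rose to 0.51 N m against 0.08 friction.
- I released the key and backed off.

**Last checks**
- **Guard:** it still stands open in the final pictures.
- **Key angle:** three slot edges measured after the first turn gave 1.37–1.41 rad (stop at 1.4). I did not measure the angle again after the second turn.
- **Key depth:** the bow top sits about 84.5 mm above the slot mouth, against 87 fully home and upright. That agrees with fully home to within the measurement error and the lean.
- **Key lean:** the key tilts roughly 0.1–0.15 rad towards the robot, within the slot's clearance.
- **Other things on the bench:** the other two tools and the bystanders I compared show no shift. The chuck's area did differ between pictures, but only because the handle has gone from in front of it and the shadow changed.
- **Robot:** nothing was touching it at the end, with the wrist force below 1 N.

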